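Pack the fuel pump overhaul kit

TASK

Pack the pump overhaul kit into the black kit tray: lay the long fuel pump, feet down, in the trough, stand the two-spout fuel filter upright in the wide round well and the single-nipple pressure regulator upright in the small round well, each fully down on the floor of its pocket. Leave the three look-alikes (the short lift pump with a nozzle at both ends, the spoutless oil filter and the two-bladed flasher relay) where they are on the bench.

Things in the scene. Friction and masses are not known exactly. Their poses are not given: they have to be found in the camera images.
- pump_c (a point): Fuel pump, of the kit: lying bare metal cylinder, 42 mm diameter, 104 mm long, 56 mm high, 0.3 kg. Black rubber rings with flat feet (47 mm wide) at its ends stop it rolling; grip the 58 mm of bare metal between them. White head and brass nozzle at the +x end only. Point: its middle, half-way up (28 mm above the feet; cylinder axis 4 mm higher); x along it to the nozzle, z up.
- fuel_filter_c (a point): Fuel filter, belongs in the kit: standing bare metal can of 54 mm diameter and 55 mm height, with two thin brass spouts (10 mm thick) on top, one central and one off-centre, 68 mm high with them. About 0.2 kg. Point: on its axis, half-way up (34 mm above its base); z up.
- regulator_c (a point): Pressure regulator, belongs in the kit: small standing bare metal can of 30 mm diameter on a base flange of 38 mm diameter (6 mm thick), 46 mm high, 60 mm with the single round brass nipple in the middle of its top. About 0.1 kg. Point: on its axis, half-way up (30 mm above its base); z up.
- nest_trough_floor (a point): Pump nest: grey plastic insert 140 x 84 x 16 mm, one of three lying side by side (85 mm pitch, any order) in a fixed black tray 266 x 152 x 22 mm. Point: centre of the pocket's floor, 11 mm above the bench; x along the insert's length, z up. Its pocket is a rectangular trough 124 mm long (x) and 66 mm wide, 10 mm deep, lined dark; its two long walls are open over the middle 56 mm, as room for fingers.
- nest_wide_floor (a point): Filter nest: grey plastic insert 140 x 84 x 16 mm, one of three lying side by side (85 mm pitch, any order) in a fixed black tray 266 x 152 x 22 mm. Point: centre of the pocket's floor, 11 mm above the bench; x along the insert's length, z up. Its pocket is the wider round well, 74 mm in diameter and 10 mm deep, lined dark.
- nest_small_floor (a point): Regulator nest: grey plastic insert 140 x 84 x 16 mm, one of three lying side by side (85 mm pitch, any order) in a fixed black tray 266 x 152 x 22 mm. Point: centre of the pocket's floor, 11 mm above the bench; x along the insert's length, z up. Its pocket is the smaller round well, 54 mm in diameter and 10 mm deep, lined dark.
- lift_pump_c (a point): Look-alike, not of the kit: in-line lift pump, lying; same 42 mm cylinder and rubber feet as the fuel pump but only 82 mm long, with a white head and brass nozzle at BOTH ends. 56 mm high. Point: at its middle, half-way up (28 mm); x along it.
- oil_filter_c (a point): Look-alike, not of the kit: oil filter, a standing bare metal can of 54 mm diameter like the fuel filter, but with a closed, domed and fluted top and no spouts; 62 mm high. Point: on its axis, half-way up (31 mm).
- flasher_c (a point): Look-alike, not of the kit: flasher relay, a standing bare metal can of 30 mm diameter on a 38 mm base flange like the regulator, but with two flat brass blades side by side on a black top in place of the round nipple; 60 mm high with them. Point: on its axis, half-way up (30 mm).
Things that resemble listed ones, but are neither listed nor needed, are in the scene too. Leave any green look-alike of the part that bears pump_c alone.

How it is judged:
At the end, for the whole second after the job is handed in: Pump feet down on the trough floor (middle within 15 mm, along it within 0.4 rad), filter and regulator standing on the floors of the wide and small wells (within 14 mm of centre); heights within 4 mm, tilt under 0.1 rad, released, at rest. Each look-alike within 30 mm of its start (z of pump_c in the frame of nest_trough_floor between 0.024 and 0.032 m and angle between each of pump_c, fuel_filter_c, regulator_c's own z axis and vertical below 0.1 rad and linear speed of each of pump, fuel_filter, regulator below 0.02 m/s and x of pump_c in the frame of nest_trough_floor between -0.015 and 0.015 m and y of pump_c in the frame of nest_trough_floor between -0.015 and 0.015 m and angle between the x axis of pump_c and the x axis of nest_trough_floor, either way round below 0.4 rad and z of fuel_filter_c in the frame of nest_wide_floor between 0.03 and 0.038 m and horizontal distance between fuel_filter_c and nest_wide_floor below 0.014 m and z of regulator_c in the frame of nest_small_floor between 0.026 and 0.034 m and horizontal distance between regulator_c and nest_small_floor below 0.014 m and distance of each of lift_pump_c, oil_filter_c, flasher_c from where it was at the start of the episode below 0.03 m); the robot touches nothing.
It fails at once if the lift pump is knocked or carried more than 50 mm from its place (distance of lift_pump_c from where it was at the start of the episode above 0.05 m).
It fails at once if the oil filter is knocked or carried more than 50 mm from its place (distance of oil_filter_c from where it was at the start of the episode above 0.05 m).
It fails at once if the flasher relay is knocked or carried more than 50 mm from its place (distance of flasher_c from where it was at the start of the episode above 0.05 m).
It also fails if it takes over 109 s, if anything falls off the work surface, if the arm or the gripper's body presses on something with over 40 N, if the wrist force passes 120 N, or if a joint passes its speed limit or range.

ROBOT

A 6-joint arm with a two-finger parallel gripper is mounted at the origin on the work surface. World frame = base frame: x ahead of the robot, y to its left, z up, the work surface at z = 0. Lengths are in m, angles in rad, forces in N, time in s.
With the tool pointing down it reaches from about 0.225 to 0.875 m from the base axis. Payload 3.4 kg.
Tool frame: the origin (TCP) lies on the mounting face of the last link; the fingertips stand 173 mm ahead of it and the grasp point (between the pads) lies 155 mm ahead of it; x points along the fingers, y is the direction in which the jaws open and shut, and the axes are right-handed (so a half turn about x gives the same grasp; the last joint's range is limited). The gripper opens to 85 mm and grips with 20 to 120 N. Pads are 22 mm wide; open, the fingers measure 114 mm over their backs; the gripper's body (76 mm by 85 mm) begins 54 mm behind the grasp point. The pads swing forward as they close: fully open they stand 13 mm farther back than shut.
Start: joints at [1.207, 0.276, 1.505, -0, 1.361, -0.121], TCP at [0.138, 0.558, 0.405] pointing down, gripper open.
Joint ranges: [-2.89, 2.89], [-0.75, 2.08], [0.22, 2.7], [-1.18, 4.32], [0.11, 2.71], [-2.7, 2.7]. Speed limits (rad/s): [2.57, 2.57, 3.14, 3.14, 3.14, 3.14].

INTERFACE

Orientations are given as a unit quaternion [w, x, y, z].
In Python, from rig import manip gives the robot as it stands.
- The arm moves only by the tool arm_command, never from a script. Its argument "targets" is a list of rows, each an object with "dp": the shift along the tool's x, y, z in m, a list of three; "turn": the turn, a rotation vector about the tool's x, y, z in degrees, a list of three; "grip": the opening, from -1 (shut) to 1 (fully open). In form: [{"dp": [tx, ty, tz], "turn": [wx, wy, wz], "grip": grip}, ...]. A call has 1 to 8 rows; each row shifts and turns the commanded pose from where the row before left it, along the tool's axes as they then stand; what a row does not reach is not made up. A row lasts 1/10 s, in which the tool goes at most 50 mm and 8.59 degrees, less where a joint would pass 70% of its speed; a pose out of reach is approached as far as the arm can. A call with a gripper value outside its range is refused whole. The fingers move at their own pace and stop on an object; "grip_force" is the grip in N (left out, the last holds). Time passes only in rows, so rows that do not move let the fingers close. It gives the time, the measured TCP pose, the force and the opening at its end, in the units of the state.
- manip.get_state(): the state, without advancing time (a new reading comes with each control period).
- manip.get_image(name): name is "scene" or "top" or "wrist"; returns the picture (420x560x3 uint8, red, green, blue); there is no depth.
- manip.calibration(name): a dict with "fx", "fy", "cx", "cy" (pixels), "R" (3x3) and "t" (3): a world point X has camera coordinates R X + t. Camera axes: x right, y down, z forward; pixel columns grow to the right and rows downward; lengths in m; the calibration is good to about 2 mm. A picture is of the moment at which its call begins: read the wrist's pose just before it. calibration takes no time and is no camera call; for the wrist camera it gives the pose at the moment of the call.
- manip.sign_off(): hands the job in, once; it reports no verdict.
The state is a dict: "clock": time; "qpos": joint angles; "qd": joint speeds; "effort": joint torques, N m; "position": TCP position; "ee_rot": TCP orientation; "contact_force": force on the tool from outside, world axes, zero at the start; "moment": the same for the moment, N m; "width": finger opening in m.
Only numpy, scipy, OpenCV 4.12 (cv2) and the standard library are available. Lean on these libraries where they do the work, as an engineer would, in place of code of your own. Each camera call takes 0.05 s, during which the arm holds its last target.

## Working session

There is one attempt and no reset: what is moved stays moved. The work goes in short steps, Python scripts to look and compute and a tool call to move; the robot and the scene stay as the last step left them, time stands still between calls to the robot, and variables do not carry over. Pictures are saved under pics/ and viewed, and the job is handed in when it is done.

Besides the shell and the picture viewer there is one more tool, called after "Request:" as name(argument=value, ...) on one line, values as JSON. arm_command: Moves the arm, as the interface text tells. Its arguments: {"type":"object","properties":{"targets":{"type":"array"},"grip_force":{"type":"number"}},"required":["targets"]}

```bash
mkdir -p pics; ls; python3 - <<'E'
from rig import manip
import cv2
print(manip.get_state())
for n in ("scene","top","wrist"):
    im=manip.get_image(n); cv2.imwrite(f"pics/{n}0.png",im[:,:,::-1]); c=manip.calibration(n); print(n,c)
E
```

```text
pics
{'clock': 0.0, 'qpos': array([ 1.20699720e+00,  2.76580700e-01,  1.50609588e+00,  2.19351693e-05,
        1.36071283e+00, -1.20982679e-01]), 'qd': array([-0.00098176,  0.00058853, -0.00029967,  0.00179528,  0.00124773,
       -0.00019195]), 'effort': array([ 2.43569288e-03, -4.16779697e+01, -2.45802552e+01,  3.39888466e-04,
        1.09830784e-02,  3.29023158e-05]), 'position': array([0.13816923, 0.55794035, 0.40386243]), 'ee_rot': array([ 0.7017415 ,  0.08502455,  0.70206118, -0.08625427]), 'contact_force': array([-0.60749988, -0.35989676,  1.4145074 ]), 'moment': array([-0.01375949,  0.06010369, -0.00791548]), 'width': 0.08509595033782784}
scene {'fx': 449.60008289167956, 'fy': 449.60008289167956, 'cx': 273.9137694474217, 'cy': 209.529778133666, 'R': array([[-0.09635779,  0.99532395, -0.00673885],
       [ 0.54341716,  0.04693378, -0.83814975],
       [-0.83391424, -0.08442427, -0.54539855]]), 't': array([ 0.12411773, -0.21060594,  1.52495565])}
top {'fx': 453.5557766644833, 'fy': 453.5557766644833, 'cx': 272.4677245057836, 'cy': 210.67287526779975, 'R': array([[ 0.01565467, -0.99966731,  0.020499  ],
       [-0.99876066, -0.0166026 , -0.04692011],
       [ 0.04724484, -0.01973908, -0.99868829]]), 't': array([-0.08551555,  0.51826646,  1.12661489])}
wrist {'fx': 366.0762464921595, 'fy': 366.0762464921595, 'cx': 279.71875357016717, 'cy': 207.49735271249133, 'R': array([[ 2.40943980e-01,  9.70538775e-01, -6.95440130e-04],
       [ 9.36271631e-01, -2.32248045e-01,  2.63545592e-01],
       [ 2.55619702e-01, -6.41508449e-02, -9.64646690e-01]]), 't': array([-0.57523917, -0.03316393,  0.37821285])}
```

View pics/scene0.png

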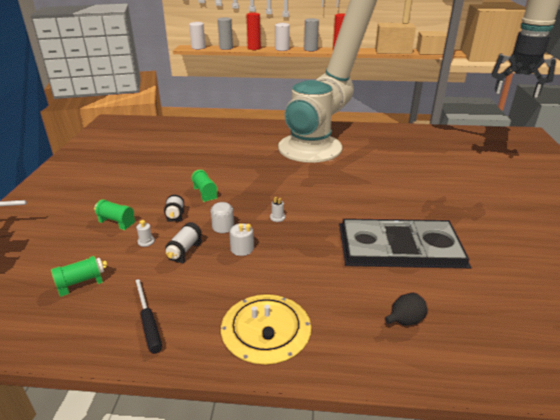

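View pics/top0.png

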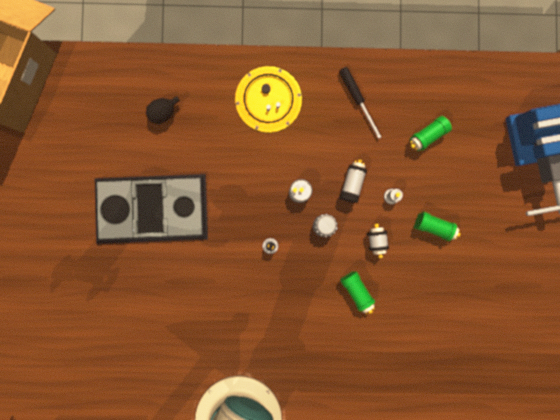

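View pics/wrist0.png

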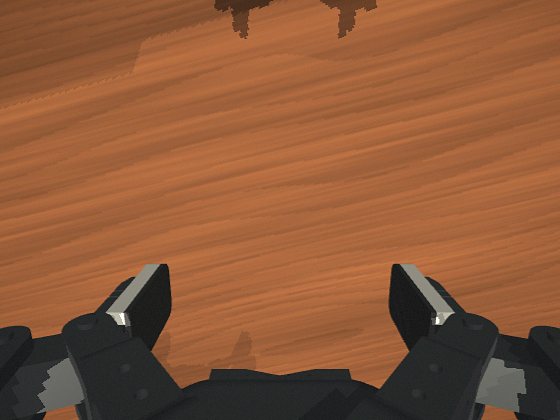

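```bash
python3 - <<'E'
import cv2
t=cv2.imread('pics/top0.png')[150:275,245:420]; s=cv2.imread('pics/scene0.png')[185:275,130:300]
cv2.imwrite('pics/tc.png',cv2.resize(t,None,fx=4.5,fy=4.5,interpolation=cv2.INTER_CUBIC))
cv2.imwrite('pics/sc.png',cv2.resize(s,None,fx=4.5,fy=4.5,interpolation=cv2.INTER_CUBIC))
t=cv2.imread('pics/top0.png')[165:250,85:220]
cv2.imwrite('pics/tt.png',cv2.resize(t,None,fx=5.5,fy=5.5,interpolation=cv2.INTER_CUBIC))
E
```

```text
(no output)
```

View pics/tc.png

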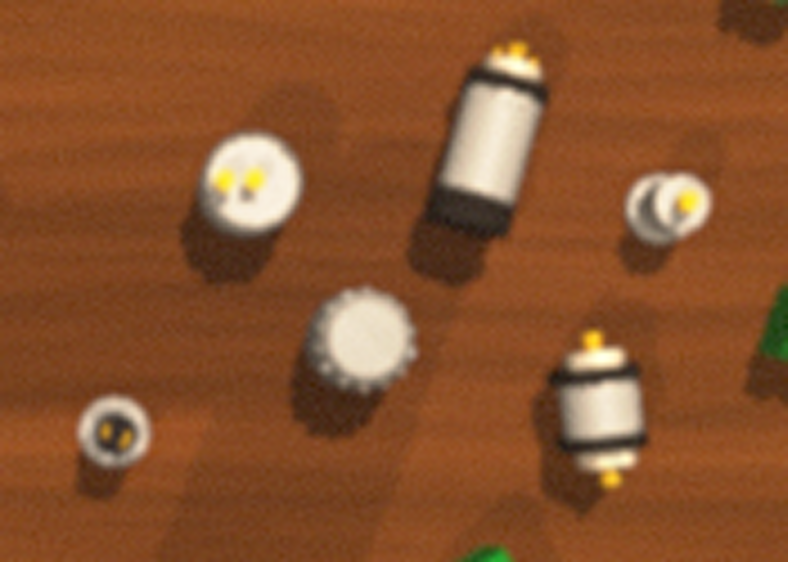

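View pics/sc.png

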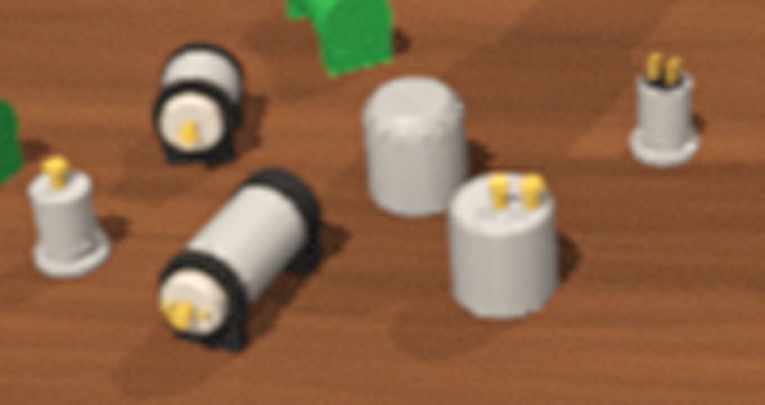

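View pics/tt.png

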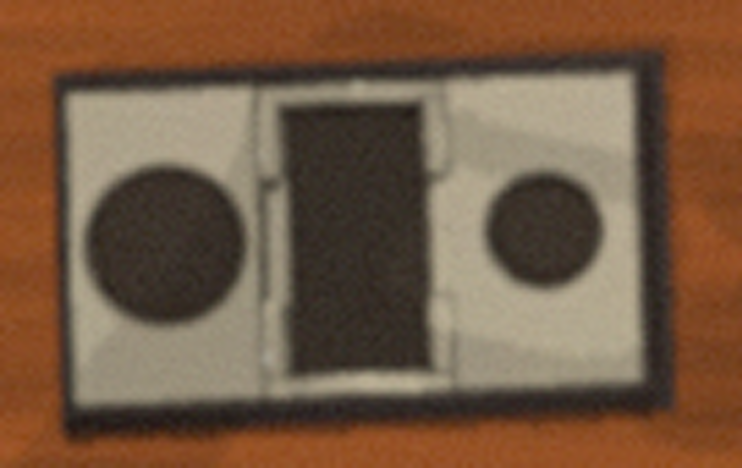

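```bash
cat > h.py <<'E'
import numpy as np, cv2
from rig import manip
from scipy.spatial.transform import Rotation as Ro
def bp(c,u,v,z):
    d=c['R'].T@np.array([(u-c['cx'])/c['fx'],(v-c['cy'])/c['fy'],1]); o=-c['R'].T@c['t']
    return o+d*(z-o[2])/d[2]
def proj(c,X):
    p=c['R']@np.asarray(X)+c['t']; return np.array([c['fx']*p[0]/p[2]+c['cx'],c['fy']*p[1]/p[2]+c['cy']])
def rot():
    q=manip.get_state()['ee_rot']; return Ro.from_quat([q[1],q[2],q[3],q[0]])
def plan(pos,jaw=None):
    """pos: grasp point target; jaw: yaw deg of jaw axis (mod 180). prints tool-frame translation then turn about tool axes"""
    s=manip.get_state(); R=rot(); p=s['position']
    M=R.as_matrix(); x=np.array([0,0,-1.]); y=M[:,1]
    if jaw is None: yy=np.array([y[0],y[1],0])
    else:
        yy=np.array([np.cos(np.radians(jaw)),np.sin(np.radians(jaw)),0]); 
        if yy@y<0: yy=-yy
    yy/=np.linalg.norm(yy); T=np.stack([x,yy,np.cross(x,yy)],1)
    turn=np.degrees((R.inv()*Ro.from_matrix(T)).as_rotvec())
    tcp=np.array(pos)+np.array([0,0,.155])
    print('tool x',M[:,0].round(3),'jaw yaw',np.degrees(np.arctan2(y[1],y[0])).round(1),'tcp',p.round(4))
    print('turn first (tool):',turn.round(2),'n',int(np.ceil(np.abs(turn).max()/8.5)), 'then dp', (T.T@(tcp-p)).round(4))
    print('dp first (tool):',(M.T@(tcp-p)).round(4),'dist',np.linalg.norm(tcp-p).round(3), 'q6',s['qpos'][5].round(2),'clock',round(s['clock'],2))
def snap(n,f,crop=None,k=1):
    c=manip.calibration(n); im=manip.get_image(n)[:,:,::-1].copy(); cv2.imwrite('pics/'+f+'_raw.png',im)
    if crop: im=im[crop[1]:crop[3],crop[0]:crop[2]]
    if k!=1: im=cv2.resize(im,None,fx=k,fy=k,interpolation=cv2.INTER_CUBIC)
    cv2.imwrite('pics/'+f+'.png',im); np.save('pics/'+f+'.npy',c,allow_pickle=True); return c
E
python3 - <<'E'
from h import *
t=manip.calibration('top'); s=manip.calibration('scene')
def T(u,v): return 245+u/4.5,150+v/4.5
def S(u,v): return 130+u/4.5,185+v/4.5
def Y(u,v): return 85+u/5.5,165+v/5.5
for n,p,z in [('filt',T(252,184),.055),('reg top',T(684,203),.046),('reg flange',T(660,210),.006),('reg nip',T(688,202),.06),('flasher',T(114,432),.046),('oil',T(362,338),.058),('pumpA',T(508,82),.045),('pumpB',T(476,205),.045),('pump nozzle',T(517,50),.032),('lift',T(600,408),.05),
  ('well L',Y(165,244),.022),('well S',Y(544,229),.022),('tr TL',Y(285,108),.013),('tr TR',Y(420,104),.013),('tr BR',Y(432,374),.013),('tr BL',Y(290,372),.013)]:
    print(n,bp(t,*p,z).round(4))
print('scene filt',bp(s,*S(502,195),.055).round(4),'reg nip',bp(s,*S(55,160),.06).round(4))
a=[bp(t,*Y(*q),.022) for q in [(68,90),(632,72),(645,382),(75,405)]]
print(np.round(a,4), np.mean(a,0))
plan([.44,.10,.25])
E
```

```text
filt [ 0.5668 -0.1448  0.055 ]
reg top [ 0.5614 -0.382   0.046 ]
reg flange [ 0.5606 -0.3802  0.006 ]
reg nip [ 0.5608 -0.38    0.06  ]
flasher [ 0.432  -0.0726  0.046 ]
oil [ 0.4847 -0.2048  0.058 ]
pumpA [ 0.6262 -0.2852  0.045 ]
pumpB [ 0.5584 -0.2682  0.045 ]
pump nozzle [ 0.646  -0.2928  0.032 ]
lift [ 0.449  -0.3354  0.05  ]
well L [0.5159 0.3129 0.022 ]
well S [0.5255 0.1432 0.022 ]
tr TL [0.5792 0.2636 0.013 ]
tr TR [0.5821 0.2025 0.013 ]
tr BR [0.4593 0.1937 0.013 ]
tr BL [0.4592 0.2578 0.013 ]
scene filt [ 0.5646 -0.1446  0.055 ] reg nip [ 0.5607 -0.381   0.06  ]
[[0.5847 0.3586 0.022 ]
 [0.5975 0.1052 0.022 ]
 [0.4573 0.0961 0.022 ]
 [0.443  0.3507 0.022 ]] [0.52060454 0.22767393 0.022     ]
tool x [-0.    -0.001 -1.   ] jaw yaw 76.1 tcp [0.1382 0.558  0.404 ]
turn first (tool): [-0.   -0.01  0.08] n 1 then dp [-0.001  -0.372   0.4031]
dp first (tool): [-0.0005 -0.372   0.4031] dist 0.548 q6 -0.12 clock 0.15
```

```bash
python3 - <<'E'
from h import *
plan([.59,-.275,.24])
E
```

```text
tool x [-0.    -0.001 -1.   ] jaw yaw 76.1 tcp [0.1382 0.558  0.404 ]
turn first (tool): [-0.   -0.01  0.08] n 1 then dp [ 0.009  -0.6999  0.6388]
dp first (tool): [ 0.0099 -0.6999  0.6388] dist 0.948 q6 -0.12 clock 0.15
```

Request:
arm_command(targets=[{"dp": [0,-0.029,0.0265],"turn": [0,0,0],"grip": 1},{"dp": [0,-0.029,0.0265],"turn": [0,0,0],"grip": 1},{"dp": [0,-0.029,0.0265],"turn": [0,0,0],"grip": 1},{"dp": [0,-0.029,0.0265],"turn": [0,0,0],"grip": 1},{"dp": [0,-0.029,0.0265],"turn": [0,0,0],"grip": 1},{"dp": [0,-0.029,0.0265],"turn": [0,0,0],"grip": 1},{"dp": [0,-0.029,0.0265],"turn": [0,0,0],"grip": 1},{"dp": [0,-0.029,0.0265],"turn": [0,0,0],"grip": 1}])

```text
clock: 0.95
position: [0.2885, 0.2805, 0.4046]
ee_rot: [0.702, 0.085, 0.702, -0.085]
contact_force: [0.9, 0.5, 0.3]
width: 0.0853
```

Request:
arm_command(targets=[{"dp": [0,-0.029,0.0265],"turn": [0,0,0],"grip": 1},{"dp": [0,-0.029,0.0265],"turn": [0,0,0],"grip": 1},{"dp": [0,-0.029,0.0265],"turn": [0,0,0],"grip": 1},{"dp": [0,-0.029,0.0265],"turn": [0,0,0],"grip": 1},{"dp": [0,-0.029,0.0265],"turn": [0,0,0],"grip": 1},{"dp": [0,-0.029,0.0265],"turn": [0,0,0],"grip": 1},{"dp": [0,-0.029,0.0265],"turn": [0,0,0],"grip": 1},{"dp": [0,-0.029,0.0265],"turn": [0,0,0],"grip": 1}])

```text
clock: 1.75
position: [0.4386, 0.0042, 0.4046]
ee_rot: [0.702, 0.086, 0.702, -0.086]
contact_force: [0.8, 0.0, 1.0]
width: 0.0855
```

Request:
arm_command(targets=[{"dp": [0,-0.029,0.0265],"turn": [0,0,0],"grip": 1},{"dp": [0,-0.029,0.0265],"turn": [0,0,0],"grip": 1},{"dp": [0,-0.029,0.0265],"turn": [0,0,0],"grip": 1},{"dp": [0,-0.029,0.0265],"turn": [0,0,0],"grip": 1},{"dp": [0,-0.029,0.0265],"turn": [0,0,0],"grip": 1},{"dp": [0,-0.029,0.0265],"turn": [0,0,0],"grip": 1},{"dp": [0,-0.029,0.0265],"turn": [0,0,0],"grip": 1},{"dp": [0,0,0],"turn": [0,0,0],"grip": 1}])

```text
clock: 2.55
position: [0.5714, -0.2402, 0.4033]
ee_rot: [0.702, 0.086, 0.701, -0.088]
contact_force: [-1.0, 0.2, -0.5]
width: 0.0855
```

```bash
python3 - <<'E'
from h import *
c=snap('wrist','w1'); print(-c['R'].T@c['t'])
plan([.59,-.275,.24],75.5)
for X in [(.59,-.275,.05),(.567,-.145,.055),(.561,-.381,.046)]: print(proj(c,X))
E
```

```text
[ 0.5062687  -0.22312007  0.37234554]
tool x [-0.001  0.001 -1.   ] jaw yaw 75.9 tcp [ 0.5702 -0.2379  0.4034]
turn first (tool): [ 0.44 -0.07 -0.01] n 1 then dp [ 0.0084 -0.0309  0.0284]
dp first (tool): [ 0.0083 -0.0311  0.0282] dist 0.043 q6 -1.83 clock 2.6
[247.63903893 213.06506619]
[385.01322224 154.68270495]
[129.36925608 209.5027844 ]
```

View pics/w1.png

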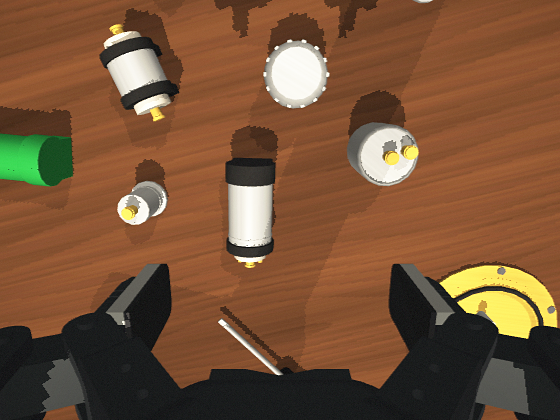

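```bash
python3 - <<'E'
import cv2
im=cv2.imread('pics/w1_raw.png')
cv2.imwrite('pics/w1p.png',cv2.resize(im[145:280,205:300],None,fx=4.4,fy=4.4,interpolation=cv2.INTER_CUBIC))
cv2.imwrite('pics/w1f.png',cv2.resize(im[110:195,335:430],None,fx=5,fy=5,interpolation=cv2.INTER_CUBIC))
cv2.imwrite('pics/w1r.png',cv2.resize(im[170:235,105:180],None,fx=6,fy=6,interpolation=cv2.INTER_CUBIC))
E
```

```text
(no output)
```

View pics/w1p.png

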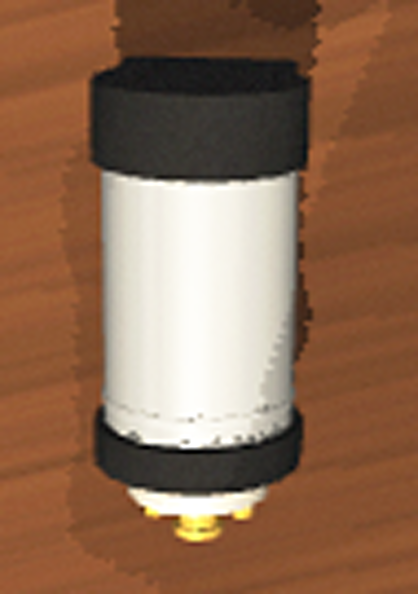

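View pics/w1f.png

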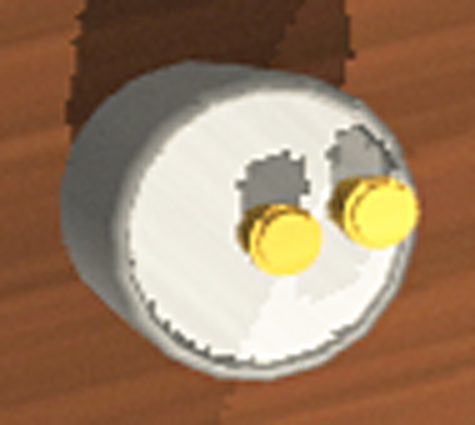

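View pics/w1r.png

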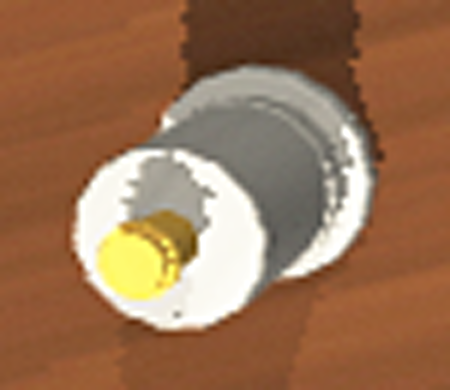

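```bash
python3 - <<'E'
from h import *
c=np.load('pics/w1.npy',allow_pickle=True).item()
P=lambda u,v,z:bp(c,205+u/4.4,145+v/4.4,z)
pts=dict(backEdge=P(200,95,.055),ringA=P(200,178,.0545),metA=P(200,178,.053),ringB=P(198,445,.053),frontB=P(198,492,.0555),tip=P(198,532,.032),
 L1=P(103,190,.034),R1=P(297,190,.034),L2=P(103,395,.034),R2=P(295,395,.034))
for k,v in pts.items(): print(k,v.round(4))
m1=(pts['L1']+pts['R1'])/2; m2=(pts['L2']+pts['R2'])/2; d=m2-m1
print(m1,m2,np.degrees(np.arctan2(d[1],d[0])), np.linalg.norm(pts['L1']-pts['R1']))
d=pts['ringB']-pts['metA']; print(np.degrees(np.arctan2(d[1],d[0])),np.linalg.norm(d), (pts['ringB']+pts['metA'])/2)
F=lambda u,v,z:bp(c,335+u/5,110+v/5,z)
pt=[F(u,v,.055) for u,v in [(122,240),(415,230),(268,80),(255,378)]]
print('filt',np.round(pt,4), np.mean(pt[:2],0),np.mean(pt[2:],0),'spout',F(285,238,.068))
Q=lambda u,v,z:bp(c,105+u/6,170+v/6,z)
print('reg nip',Q(138,258,.060),'top',Q(170,238,.046))
E
```

```text
backEdge [ 0.5486 -0.2605  0.055 ]
ringA [ 0.5649 -0.2651  0.0545]
metA [ 0.5652 -0.2653  0.053 ]
ringB [ 0.6207 -0.2809  0.053 ]
frontB [ 0.6301 -0.2833  0.0555]
tip [ 0.6488 -0.2904  0.032 ]
L1 [ 0.5661 -0.2887  0.034 ]
R1 [ 0.5763 -0.2483  0.034 ]
L2 [ 0.6109 -0.3017  0.034 ]
R2 [ 0.6213 -0.2603  0.034 ]
[ 0.57119913 -0.26846395  0.034     ] [ 0.61610166 -0.28102238  0.034     ] -15.625361330028065 0.04166635959597503
-15.772439765609535 0.05770807336045209 [ 0.59292758 -0.27310199  0.053     ]
filt [[ 0.5644 -0.167   0.055 ]
 [ 0.5751 -0.1175  0.055 ]
 [ 0.5438 -0.1379  0.055 ]
 [ 0.5942 -0.1488  0.055 ]] [ 0.56975247 -0.14226722  0.055     ] [ 0.56897767 -0.14336365  0.055     ] spout [ 0.56831753 -0.14298584  0.068     ]
reg nip [ 0.56140062 -0.37653801  0.06      ] top [ 0.56204507 -0.37749121  0.046     ]
```

```bash
python3 - <<'E'
from h import *
plan([.593,-.2743,.13],74.3)
E
```

```text
tool x [-0.001  0.001 -1.   ] jaw yaw 75.9 tcp [ 0.5702 -0.2379  0.4034]
turn first (tool): [ 1.64 -0.07 -0.01] n 1 then dp [ 0.1184 -0.0288  0.0317]
dp first (tool): [ 0.1183 -0.0298  0.0311] dist 0.126 q6 -1.83 clock 2.6
```

Request:
arm_command(targets=[{"dp": [0,0,0],"turn": [1.64,0,0],"grip": 1},{"dp": [0.025,-0.014,0.016],"turn": [0,0,0],"grip": 1},{"dp": [0.035,-0.015,0.016],"turn": [0,0,0],"grip": 1},{"dp": [0.035,0,0],"turn": [0,0,0],"grip": 1},{"dp": [0.023,0,0],"turn": [0,0,0],"grip": 1},{"dp": [0,0,0],"turn": [0,0,0],"grip": 1},{"dp": [0,0,0],"turn": [0,0,0],"grip": 1}])

```text
clock: 3.3
position: [0.5925, -0.2713, 0.2874]
ee_rot: [0.701, 0.096, 0.701, -0.095]
contact_force: [-0.5, 0.3, 0.0]
width: 0.0853
```

```bash
python3 - <<'E'
from h import *
c=snap('wrist','w2')
plan([.593,-.2743,.028],74.3)
for X in [(.593,-.2743,.053)]: print(proj(c,X))
E
```

```text
tool x [ 0.002 -0.001 -1.   ] jaw yaw 74.5 tcp [ 0.5929 -0.2717  0.2885]
turn first (tool): [0.18 0.14 0.02] n 1 then dp [ 0.1055 -0.0025  0.0008]
dp first (tool): [ 0.1055 -0.0024  0.0005] dist 0.105 q6 -1.84 clock 3.35
[273.53691623 228.99136258]
```

View pics/w2.png

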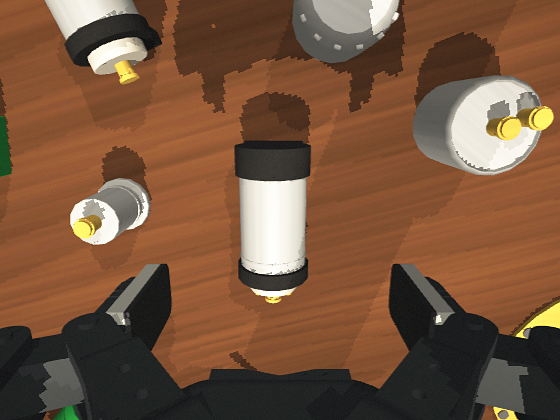

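```bash
python3 - <<'E'
from h import *
c=np.load('pics/w2.npy',allow_pickle=True).item()
im=cv2.imread('pics/w2_raw.png'); print(im[170:275:3,273].sum(1).tolist() if 0 else [(r,int(im[r,273].sum())) for r in range(172,290,3)])
for v in (180,269): print(bp(c,273,v,.053))
E
```

```text
[(172, 171), (175, 163), (178, 170), (181, 635), (184, 753), (187, 754), (190, 755), (193, 754), (196, 756), (199, 756), (202, 756), (205, 756), (208, 757), (211, 757), (214, 759), (217, 759), (220, 759), (223, 759), (226, 759), (229, 760), (232, 760), (235, 760), (238, 761), (241, 761), (244, 761), (247, 761), (250, 762), (253, 762), (256, 762), (259, 762), (262, 764), (265, 723), (268, 751), (271, 764), (274, 765), (277, 165), (280, 156), (283, 169), (286, 171), (289, 153)]
[ 0.56487442 -0.26665218  0.053     ]
[ 0.61741016 -0.28154803  0.053     ]
```

Request:
arm_command(targets=[{"dp": [0.03,-0.0025,0.0005],"turn": [0,0,0],"grip": 1},{"dp": [0.035,0,0],"turn": [0,0,0],"grip": 1},{"dp": [0.025,0,0],"turn": [0,0,0],"grip": 1},{"dp": [0.016,0,0],"turn": [0,0,0],"grip": 1},{"dp": [0,0,0],"turn": [0,0,0],"grip": 1},{"dp": [0,0,0],"turn": [0,0,0],"grip": 1}])

```text
clock: 3.95
position: [0.5932, -0.275, 0.1826]
ee_rot: [0.702, 0.095, 0.7, -0.096]
contact_force: [-0.2, -0.4, -0.4]
width: 0.0853
```

```bash
python3 - <<'E'
from h import *
plan([.593,-.2743,.028],74.3); print(manip.get_state()['contact_force'])
E
```

```text
tool x [ 0.003 -0.001 -1.   ] jaw yaw 74.5 tcp [ 0.5932 -0.275   0.1826]
turn first (tool): [0.16 0.17 0.04] n 1 then dp [-0.0004  0.0007 -0.0004]
dp first (tool): [-0.0004  0.0007 -0.0004] dist 0.001 q6 -1.84 clock 3.95
[-0.1784819  -0.39083055 -0.4260043 ]
```

Request:
arm_command(targets=[{"dp": [0,0,0],"turn": [0,0,0],"grip": -1},{"dp": [0,0,0],"turn": [0,0,0],"grip": -1},{"dp": [0,0,0],"turn": [0,0,0],"grip": -1},{"dp": [0,0,0],"turn": [0,0,0],"grip": -1},{"dp": [0,0,0],"turn": [0,0,0],"grip": -1},{"dp": [0,0,0],"turn": [0,0,0],"grip": -1},{"dp": [0,0,0],"turn": [0,0,0],"grip": -1}], grip_force=45)

```text
clock: 4.65
position: [0.5927, -0.2751, 0.1821]
ee_rot: [0.701, 0.095, 0.7, -0.096]
contact_force: [-0.5, -0.4, 6.3]
width: 0.0412
```

Request:
arm_command(targets=[{"dp": [-0.01,0,0],"turn": [0,0,0],"grip": -1},{"dp": [-0.02,0,0],"turn": [0,0,0],"grip": -1},{"dp": [-0.035,0,0],"turn": [0,0,0],"grip": -1},{"dp": [-0.035,0,0],"turn": [0,0,0],"grip": -1},{"dp": [-0.02,0,0],"turn": [0,0,0],"grip": -1},{"dp": [0,0,0],"turn": [0,0,0],"grip": -1}])

```text
clock: 5.25
position: [0.5932, -0.2753, 0.3043]
ee_rot: [0.703, 0.095, 0.698, -0.097]
contact_force: [-0.2, -0.6, -2.6]
width: 0.0407
```

```bash
python3 - <<'E'
from h import *
c=snap('wrist','w3'); s=manip.get_state(); print(s['position'],s['contact_force'],s['width'])
plan([.5175,.2287,.145],93.2)
E
```

```text
[ 0.59251228 -0.27490419  0.30193108] [-0.68696701 -0.42236803 -3.22574246] 0.04116260467972233
tool x [ 0.002 -0.001 -1.   ] jaw yaw 74.4 tcp [ 0.5925 -0.2749  0.3019]
turn first (tool): [-18.75   0.14   0.06] n 3 then dp [ 0.0019  0.507  -0.0468]
dp first (tool): [ 0.0011  0.4651 -0.2073] dist 0.509 q6 -1.84 clock 5.3
```

View pics/w3.png

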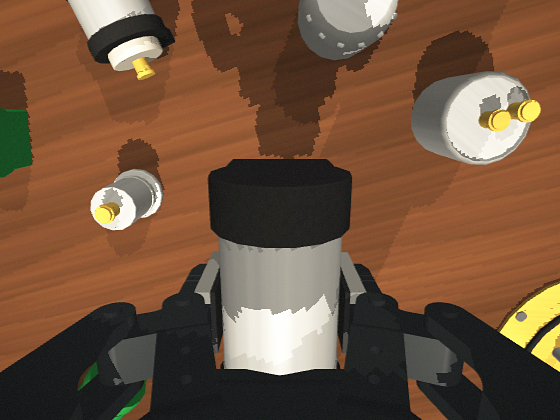

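Request:
arm_command(targets=[{"dp": [0,0,0],"turn": [-6.25,0,0],"grip": -1},{"dp": [0,0,0],"turn": [-6.25,0,0],"grip": -1},{"dp": [0,0,0],"turn": [-6.25,0,0],"grip": -1},{"dp": [0,0.02,-0.002],"turn": [0,0,0],"grip": -1},{"dp": [0,0.035,-0.003],"turn": [0,0,0],"grip": -1},{"dp": [0,0.04,-0.004],"turn": [0,0,0],"grip": -1},{"dp": [0,0.04,-0.004],"turn": [0,0,0],"grip": -1},{"dp": [0,0.04,-0.004],"turn": [0,0,0],"grip": -1}])

```text
clock: 6.1
position: [0.5641, -0.0986, 0.2989]
ee_rot: [0.706, -0.018, 0.708, 0.02]
contact_force: [0.8, -0.5, -1.9]
width: 0.041
```

Request:
arm_command(targets=[{"dp": [0,0.04,-0.004],"turn": [0,0,0],"grip": -1},{"dp": [0,0.04,-0.004],"turn": [0,0,0],"grip": -1},{"dp": [0,0.04,-0.004],"turn": [0,0,0],"grip": -1},{"dp": [0,0.04,-0.004],"turn": [0,0,0],"grip": -1},{"dp": [0,0.04,-0.004],"turn": [0,0,0],"grip": -1},{"dp": [0,0.04,-0.004],"turn": [0,0,0],"grip": -1},{"dp": [0,0.04,-0.004],"turn": [0,0,0],"grip": -1},{"dp": [0,0.03,-0.003],"turn": [0,0,0],"grip": -1}])

```text
clock: 6.9
position: [0.5151, 0.2093, 0.2991]
ee_rot: [0.705, -0.019, 0.708, 0.02]
contact_force: [0.5, 0.1, -1.5]
width: 0.0408
```

Request:
arm_command(targets=[{"dp": [0,0.012,-0.003],"turn": [0,0,0],"grip": -1},{"dp": [0,0,0],"turn": [0,0,0],"grip": -1},{"dp": [0,0,0],"turn": [0,0,0],"grip": -1}])

```text
clock: 7.2
position: [0.5131, 0.218, 0.2999]
ee_rot: [0.706, -0.02, 0.707, 0.019]
contact_force: [-0.4, -0.2, -2.3]
width: 0.0411
```

```bash
python3 - <<'E'
from h import *
c=snap('wrist','w4'); s=manip.get_state(); print(s['position'],s['contact_force'],s['width'])
plan([.516,.2287,.045],93.2)
E
```

```text
[0.51349604 0.21758639 0.30016528] [-0.09589047  0.09185405 -2.91783962] 0.04094902778352367
tool x [-0.001 -0.001 -1.   ] jaw yaw 93.2 tcp [0.5135 0.2176 0.3002]
turn first (tool): [-0.05 -0.07  0.06] n 1 then dp [0.1002 0.011  0.0031]
dp first (tool): [0.1001 0.0111 0.0032] dist 0.101 q6 -1.35 clock 7.25
```

View pics/w4.png

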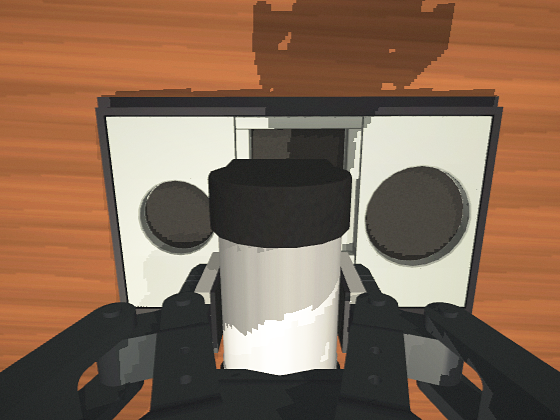

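```bash
python3 - <<'E'
from h import *
c=np.load('pics/w4.npy',allow_pickle=True).item()
im=cv2.imread('pics/w4_raw.png'); 
cv2.imwrite('pics/w4c.png',cv2.resize(im[90:320,90:510],None,fx=1.9,fy=1.9,interpolation=cv2.INTER_CUBIC))
f=lambda u,v,z=.021: bp(c,u,v,z).round(4)
# rim extents
print('wide',f(365,212),f(469,212),f(417,166),f(417,266)); print('small',f(139,214),f(216,214),f(178,181),f(178,253))
print('tray corners',f(105,116,.0215),f(494,116,.0215))
print('trough back wall', f(251,128),f(347,128))
E
```

```text
wide [0.5133 0.2789 0.021 ] [0.5093 0.3521 0.021 ] [0.4789 0.3105 0.021 ] [0.5522 0.3218 0.021 ]
small [0.5237 0.1198 0.021 ] [0.5206 0.1741 0.021 ] [0.4984 0.1477 0.021 ] [0.5517 0.1467 0.021 ]
tray corners [0.4575 0.1007 0.0215] [0.4433 0.3557 0.0215]
trough back wall [0.4599 0.1967 0.021 ] [0.4563 0.2602 0.021 ]
```

View pics/w4c.png

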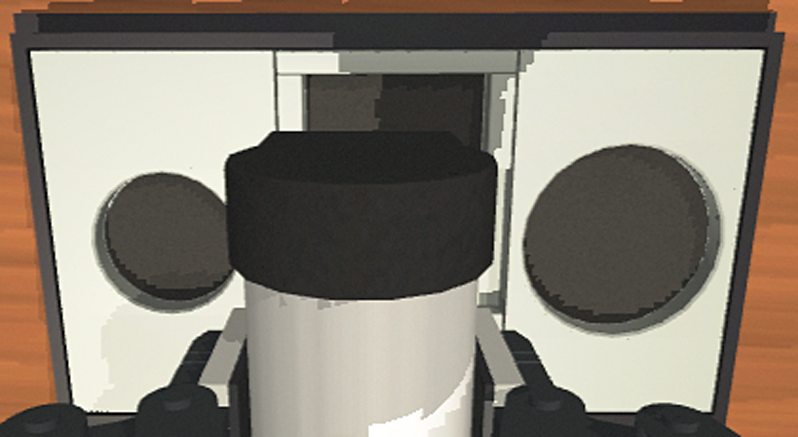

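Request:
arm_command(targets=[{"dp": [0.02,0.0127,0.003],"turn": [0,0,0],"grip": -1},{"dp": [0.03,0,0],"turn": [0,0,0],"grip": -1},{"dp": [0.025,0,0],"turn": [0,0,0],"grip": -1},{"dp": [0.018,0,0],"turn": [0,0,0],"grip": -1},{"dp": [0,0,0],"turn": [0,0,0],"grip": -1},{"dp": [0,0,0],"turn": [0,0,0],"grip": -1}])

```text
clock: 7.85
position: [0.5166, 0.2303, 0.2078]
ee_rot: [0.707, -0.019, 0.707, 0.019]
contact_force: [0.1, 0.0, -2.5]
width: 0.0409
```

```bash
python3 - <<'E'
from h import *
s=manip.get_state(); print(s['position'],s['contact_force'],s['width'])
plan([.5165,.2303,.0385],93.2)
E
```

```text
[0.51655612 0.23030773 0.20779444] [ 1.01330406e-01  5.02726665e-04 -2.51731532e+00] 0.04088285012232511
tool x [-0. -0. -1.] jaw yaw 93.1 tcp [0.5166 0.2303 0.2078]
turn first (tool): [-0.11 -0.01  0.01] n 1 then dp [ 0.0143 -0.     -0.0001]
dp first (tool): [ 0.0143 -0.     -0.0001] dist 0.014 q6 -1.33 clock 7.85
```

Request:
arm_command(targets=[{"dp": [0.007,0,0],"turn": [0,0,0],"grip": -1},{"dp": [0.004,0,0],"turn": [0,0,0],"grip": -1},{"dp": [0.002,0,0],"turn": [0,0,0],"grip": -1},{"dp": [0.001,0,0],"turn": [0,0,0],"grip": -1},{"dp": [0,0,0],"turn": [0,0,0],"grip": -1},{"dp": [0,0,0],"turn": [0,0,0],"grip": -1}])

```text
clock: 8.45
position: [0.5161, 0.2315, 0.1939]
ee_rot: [0.707, -0.02, 0.707, 0.02]
contact_force: [-0.1, -0.5, -2.6]
width: 0.041
```

Request:
arm_command(targets=[{"dp": [0.001,0,0],"turn": [0,0,0],"grip": -1},{"dp": [0.001,0,0],"turn": [0,0,0],"grip": -1},{"dp": [0,0,0],"turn": [0,0,0],"grip": -1},{"dp": [0,0,0],"turn": [0,0,0],"grip": -1}])

```text
clock: 8.85
position: [0.5161, 0.2315, 0.193]
ee_rot: [0.707, -0.02, 0.706, 0.02]
contact_force: [-2.7, -0.5, 6.3]
width: 0.0411
```

Request:
arm_command(targets=[{"dp": [0,0,0],"turn": [0,0,0],"grip": 1},{"dp": [0,0,0],"turn": [0,0,0],"grip": 1},{"dp": [0,0,0],"turn": [0,0,0],"grip": 1},{"dp": [0,0,0],"turn": [0,0,0],"grip": 1},{"dp": [0,0,0],"turn": [0,0,0],"grip": 1}])

```text
clock: 9.35
position: [0.5161, 0.2314, 0.1916]
ee_rot: [0.707, -0.02, 0.707, 0.02]
contact_force: [0.0, 0.3, -0.2]
width: 0.0855
```

Request:
arm_command(targets=[{"dp": [-0.02,0,0],"turn": [0,0,0],"grip": 1},{"dp": [-0.035,0,0],"turn": [0,0,0],"grip": 1},{"dp": [-0.04,0,0],"turn": [0,0,0],"grip": 1},{"dp": [-0.025,0,0],"turn": [0,0,0],"grip": 1},{"dp": [0,0,0],"turn": [0,0,0],"grip": 1}])

```text
clock: 9.85
position: [0.5173, 0.2318, 0.3158]
ee_rot: [0.71, -0.019, 0.704, 0.021]
contact_force: [1.5, -0.5, 0.5]
width: 0.0854
```

```bash
python3 - <<'E'
from h import *
c=snap('wrist','w5')
plan([.5692,-.143,.13],3)
E
```

```text
tool x [ 0.004  0.001 -1.   ] jaw yaw 93.2 tcp [0.5165 0.2315 0.3135]
turn first (tool): [-89.8    0.24   0.14] n 11 then dp [ 0.0285 -0.033  -0.3768]
dp first (tool): [ 0.0282 -0.3769  0.0316] dist 0.379 q6 -1.33 clock 9.9
```

View pics/w5.png

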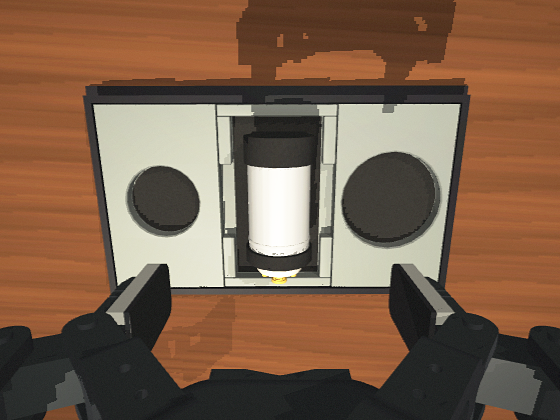

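```bash
python3 - <<'E'
from h import *
c=np.load('pics/w5.npy',allow_pickle=True).item()
f=lambda u,v,z=.021: bp(c,u,v,z).round(4)
im=cv2.imread('pics/w5_raw.png')
for n,x0,y0,x1,y1 in [('small',115,150,212,250),('wide',330,140,455,262)]:
    g=cv2.cvtColor(im[y0:y1,x0:x1],cv2.COLOR_BGR2GRAY); m=(g<150).astype(np.uint8)
    cs,_=cv2.findContours(m,cv2.RETR_EXTERNAL,cv2.CHAIN_APPROX_NONE); k=max(cs,key=cv2.contourArea)[:,0,:]+[x0,y0]
    P=np.array([bp(c,*q,.021)[:2] for q in k]); (cc,r)=cv2.minEnclosingCircle((P*1000).astype(np.float32)); print(n,cc,r*2)
print('trough', f(235,116),f(321,116),f(320,274),f(235,274))
# pump metal: top z .064
print(f(279,167,.064),f(279,258,.064),f(247,210,.045),f(310,210,.045))
E
```

```text
small (525.3370971679688, 146.77955627441406) 54.97191619873047
wide (515.6459350585938, 316.3719787597656) 74.81585693359375
trough [0.4603 0.1991 0.021 ] [0.457 0.259 0.021] [0.5775 0.2686 0.021 ] [0.5811 0.2017 0.021 ]
[0.4872 0.2313 0.064 ] [0.5469 0.2345 0.064 ] [0.5211 0.2113 0.045 ] [0.5187 0.2541 0.045 ]
```

Request:
arm_command(targets=[{"dp": [0,0,0],"turn": [-8.15,0,0],"grip": 1},{"dp": [0,0,0],"turn": [-8.15,0,0],"grip": 1},{"dp": [0,0,0],"turn": [-8.15,0,0],"grip": 1},{"dp": [0,0,0],"turn": [-8.15,0,0],"grip": 1},{"dp": [0,0,0],"turn": [-8.15,0,0],"grip": 1},{"dp": [0,0,0],"turn": [-8.15,0,0],"grip": 1},{"dp": [0,0,0],"turn": [-8.15,0,0],"grip": 1},{"dp": [0,0,0],"turn": [-8.15,0,0],"grip": 1}])

```text
clock: 10.7
position: [0.5154, 0.2311, 0.3096]
ee_rot: [0.582, -0.399, 0.585, 0.4]
contact_force: [-0.2, 0.0, -0.0]
width: 0.0852
```

Request:
arm_command(targets=[{"dp": [0,0,0],"turn": [-8.15,0,0],"grip": 1},{"dp": [0,0,0],"turn": [-8.15,0,0],"grip": 1},{"dp": [0,0,0],"turn": [-8.3,0,0],"grip": 1},{"dp": [0,-0.002,-0.02],"turn": [0,0,0],"grip": 1},{"dp": [0,-0.004,-0.04],"turn": [0,0,0],"grip": 1},{"dp": [0,-0.004,-0.04],"turn": [0,0,0],"grip": 1},{"dp": [0,-0.004,-0.04],"turn": [0,0,0],"grip": 1},{"dp": [0,-0.004,-0.04],"turn": [0,0,0],"grip": 1}])

```text
clock: 11.5
position: [0.4789, 0.1635, 0.3105]
ee_rot: [0.501, -0.529, 0.542, 0.419]
contact_force: [-0.0, -0.5, -0.4]
width: 0.0858
```

Request:
arm_command(targets=[{"dp": [0,-0.004,-0.04],"turn": [0,0,0],"grip": 1},{"dp": [0,-0.004,-0.04],"turn": [0,0,0],"grip": 1},{"dp": [0,-0.003,-0.04],"turn": [0,0,0],"grip": 1},{"dp": [0,-0.002,-0.03],"turn": [0,0,0],"grip": 1},{"dp": [0,0,0],"turn": [0,0,0],"grip": 1},{"dp": [0,0,0],"turn": [0,0,0],"grip": 1}])

```text
clock: 12.1
position: [0.4568, 0.0805, 0.3178]
ee_rot: [0.505, -0.538, 0.566, 0.368]
contact_force: [0.9, 0.0, 0.5]
width: 0.0856
```

```bash
python3 - <<'E'
from h import *
c=snap('wrist','w6')
plan([.5692,-.143,.115],3)
print(proj(c,[.5692,-.143,.055]),proj(c,[.5692,-.143,.068]))
E
```

```text
tool x [ 0.089 -0.238 -0.967] jaw yaw 171.4 tcp [0.4571 0.0809 0.3179]
turn first (tool): [-12.4  -13.49   5.94] n 2 then dp [ 0.0479 -0.1002 -0.2294]
dp first (tool): [ 0.1095 -0.1372 -0.1848] dist 0.255 q6 -2.7 clock 12.15
[121.86406263   2.4985482 ] [111.09741818  -7.44144454]
```

View pics/w6.png

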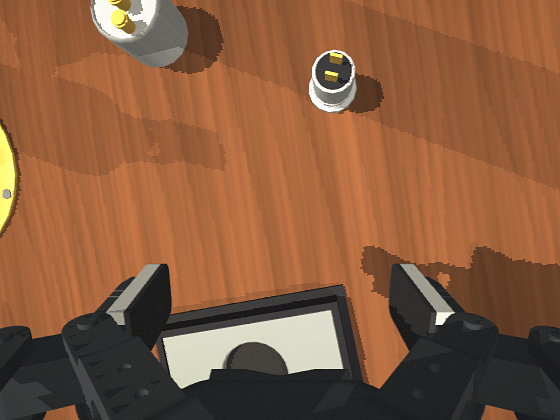

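```bash
python3 - <<'E'
from h import *
plan([.5692,-.143,.16],150); print(manip.get_state()['qpos'])
E
```

```text
tool x [ 0.089 -0.238 -0.967] jaw yaw 171.4 tcp [0.4571 0.0809 0.3179]
turn first (tool): [ 20.42 -11.29   9.56] n 3 then dp [ 0.0029 -0.209  -0.1378]
dp first (tool): [ 0.066  -0.143  -0.1947] dist 0.25 q6 -2.7 clock 12.15
[ 0.12738131  0.17756016  1.89032994 -0.29204358  1.03292361 -2.70371046]
```

Request:
arm_command(targets=[{"dp": [0,0,0],"turn": [6.8,-3.76,3.19],"grip": 1},{"dp": [0,0,0],"turn": [6.8,-3.76,3.19],"grip": 1},{"dp": [0,0,0],"turn": [6.8,-3.76,3.19],"grip": 1},{"dp": [0,0,0],"turn": [0,0,0],"grip": 1},{"dp": [0,0,0],"turn": [0,0,0],"grip": 1}])

```text
clock: 12.65
position: [0.4572, 0.0808, 0.318]
ee_rot: [0.611, -0.355, 0.612, 0.354]
contact_force: [-0.1, -0.9, 0.2]
width: 0.0856
```

```bash
python3 - <<'E'
from h import *
plan([.5692,-.143,.16],93); print(manip.get_state()['qpos'])
E
```

```text
tool x [ 0.    -0.002 -1.   ] jaw yaw 150.2 tcp [0.4572 0.0808 0.318 ]
turn first (tool): [57.17 -0.07  0.13] n 7 then dp [ 0.003  -0.2293  0.1001]
dp first (tool): [ 0.0036 -0.2085 -0.1384] dist 0.25 q6 -2.59 clock 12.65
[ 0.0258714   0.18028965  1.86809058 -0.00275951  1.09319632 -2.59379306]
```

Request:
arm_command(targets=[{"dp": [0,0,0],"turn": [8.18,0,0],"grip": 1},{"dp": [0,0,0],"turn": [8.18,0,0],"grip": 1},{"dp": [0,0,0],"turn": [8.18,0,0],"grip": 1},{"dp": [0,0,0],"turn": [8.18,0,0],"grip": 1},{"dp": [0,0,0],"turn": [8.18,0,0],"grip": 1},{"dp": [0,0,0],"turn": [8.18,0,0],"grip": 1},{"dp": [0,0,0],"turn": [8.18,0,0],"grip": 1},{"dp": [0,0,0],"turn": [8.18,0,0],"grip": 1}])

```text
clock: 13.45
position: [0.4569, 0.0813, 0.3181]
ee_rot: [0.706, 0.033, 0.706, -0.035]
contact_force: [0.3, 0.2, 0.4]
width: 0.0852
```

Request:
arm_command(targets=[{"dp": [0,0,0],"turn": [8.18,0,0],"grip": 1},{"dp": [0,0,0],"turn": [8.18,0,0],"grip": 1},{"dp": [0,0,0],"turn": [8.18,0,0],"grip": 1},{"dp": [0,0,0],"turn": [8.18,0,0],"grip": 1},{"dp": [0,0,0],"turn": [8.18,0,0],"grip": 1},{"dp": [0,0,0],"turn": [8.18,0,0],"grip": 1},{"dp": [0,0,0],"turn": [8.18,0,0],"grip": 1},{"dp": [0,0,0],"turn": [8.18,0,0],"grip": 1}])

```text
clock: 14.25
position: [0.4568, 0.0813, 0.3181]
ee_rot: [0.576, 0.41, 0.575, -0.411]
contact_force: [0.1, 1.0, -0.0]
width: 0.0854
```

Request:
arm_command(targets=[{"dp": [0,0,0],"turn": [8.18,0,0],"grip": 1},{"dp": [0,0,0],"turn": [8.18,0,0],"grip": 1},{"dp": [0,0,0],"turn": [0,0,0],"grip": 1},{"dp": [0,0,0],"turn": [0,0,0],"grip": 1}])

```text
clock: 14.65
position: [0.4569, 0.0811, 0.3181]
ee_rot: [0.514, 0.486, 0.513, -0.487]
contact_force: [-0.4, -0.4, -1.2]
width: 0.0854
```

```bash
python3 - <<'E'
from h import *
plan([.5692,-.143,.16],3); print(manip.get_state()['qpos'])
E
```

```text
tool x [-0.    -0.002 -1.   ] jaw yaw 3.1 tcp [0.4569 0.0811 0.3181]
turn first (tool): [0.08 0.1  0.01] n 1 then dp [0.0031 0.1004 0.2297]
dp first (tool): [0.0035 0.1001 0.2298] dist 0.251 q6 -0.03 clock 14.65
[ 0.02636418  0.17976857  1.86841676 -0.0019592   1.09345854 -0.02645298]
```

Request:
arm_command(targets=[{"dp": [0,0.015,0.034],"turn": [0,0,0],"grip": 1},{"dp": [0,0.017,0.039],"turn": [0,0,0],"grip": 1},{"dp": [0,0.017,0.039],"turn": [0,0,0],"grip": 1},{"dp": [0,0.017,0.039],"turn": [0,0,0],"grip": 1},{"dp": [0,0.017,0.039],"turn": [0,0,0],"grip": 1},{"dp": [0.003,0.017,0.039],"turn": [0,0,0],"grip": 1},{"dp": [0,0,0],"turn": [0,0,0],"grip": 1},{"dp": [0,0,0],"turn": [0,0,0],"grip": 1}])

```text
clock: 15.45
position: [0.568, -0.1437, 0.3147]
ee_rot: [0.512, 0.487, 0.513, -0.488]
contact_force: [-0.1, 1.6, -0.2]
width: 0.0852
```

```bash
python3 - <<'E'
from h import *
c=snap('wrist','w7')
plan([.5692,-.143,.11],3)
print(proj(c,[.5692,-.143,.055]),proj(c,[.5692,-.143,.068]))
E
```

```text
tool x [-0.002 -0.    -1.   ] jaw yaw 2.9 tcp [ 0.5676 -0.1428  0.3148]
turn first (tool): [-0.13 -0.01  0.11] n 1 then dp [0.0498 0.0016 0.0003]
dp first (tool): [0.0498 0.0017 0.0003] dist 0.05 q6 -0.41 clock 15.5
[282.81305737 214.0579556 ] [282.94884984 219.97601621]
```

View pics/w7.png

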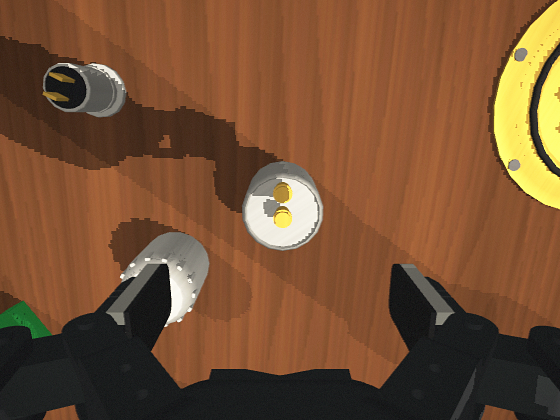

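```bash
python3 - <<'E'
from h import *
c=np.load('pics/w7.npy',allow_pickle=True).item()
print(bp(c,283,212,.055),bp(c,283,218,.068))
plan([.5692,-.1425,.034],3)
E
```

```text
[ 0.56925032 -0.141602    0.055     ] [ 0.5691664  -0.14172647  0.068     ]
tool x [-0.002 -0.    -1.   ] jaw yaw 2.9 tcp [ 0.5676 -0.1428  0.3148]
turn first (tool): [-0.13 -0.01  0.11] n 1 then dp [ 0.1258  0.0016 -0.0002]
dp first (tool): [ 0.1258  0.0019 -0.0002] dist 0.126 q6 -0.41 clock 15.5
```

Request:
arm_command(targets=[{"dp": [0.025,0.0018,-0.0007],"turn": [0,0,0],"grip": 1},{"dp": [0.035,0,0],"turn": [0,0,0],"grip": 1},{"dp": [0.035,0,0],"turn": [0,0,0],"grip": 1},{"dp": [0.02,0,0],"turn": [0,0,0],"grip": 1},{"dp": [0.01,0,0],"turn": [0,0,0],"grip": 1},{"dp": [0,0,0],"turn": [0,0,0],"grip": 1},{"dp": [0,0,0],"turn": [0,0,0],"grip": 1}])

```text
clock: 16.2
position: [0.5701, -0.142, 0.1914]
ee_rot: [0.513, 0.487, 0.512, -0.487]
contact_force: [0.9, 0.1, 0.3]
width: 0.0852
```

```bash
python3 - <<'E'
from h import *
plan([.5692,-.142,.034],3);print(manip.get_state()['contact_force'])
E
```

```text
tool x [ 0.001 -0.001 -1.   ] jaw yaw 2.9 tcp [ 0.5701 -0.142   0.1914]
turn first (tool): [-0.13  0.09 -0.08] n 1 then dp [ 0.0024 -0.0009 -0.    ]
dp first (tool): [ 0.0024 -0.0009 -0.    ] dist 0.003 q6 -0.41 clock 16.2
[0.85485679 0.12352783 0.31848569]
```

Request:
arm_command(targets=[{"dp": [0,0,0],"turn": [0,0,0],"grip": -1},{"dp": [0,0,0],"turn": [0,0,0],"grip": -1},{"dp": [0,0,0],"turn": [0,0,0],"grip": -1},{"dp": [0,0,0],"turn": [0,0,0],"grip": -1},{"dp": [0,0,0],"turn": [0,0,0],"grip": -1},{"dp": [0,0,0],"turn": [0,0,0],"grip": -1}])

```text
clock: 16.8
position: [0.5701, -0.1426, 0.1918]
ee_rot: [0.513, 0.488, 0.511, -0.488]
contact_force: [-0.7, 1.1, 5.9]
width: 0.0526
```

Request:
arm_command(targets=[{"dp": [-0.01,0,0],"turn": [0,0,0],"grip": -1},{"dp": [-0.02,0,0],"turn": [0,0,0],"grip": -1},{"dp": [-0.035,0,0],"turn": [0,0,0],"grip": -1},{"dp": [-0.04,0,0],"turn": [0,0,0],"grip": -1},{"dp": [-0.025,0,0],"turn": [0,0,0],"grip": -1},{"dp": [0,0,0],"turn": [0,0,0],"grip": -1},{"dp": [0,0,0],"turn": [0,0,0],"grip": -1}])

```text
clock: 17.5
position: [0.5693, -0.1422, 0.3205]
ee_rot: [0.512, 0.487, 0.512, -0.488]
contact_force: [0.3, -0.2, -2.3]
width: 0.053
```

```bash
python3 - <<'E'
from h import *
c=snap('wrist','w8'); s=manip.get_state(); print(s['position'],s['contact_force'],s['width'])
plan([.5157,.3155,.165],3.2)
E
```

```text
[ 0.5689953  -0.14213349  0.31934022] [ 0.29860701  0.86180459 -2.433807  ] 0.05314053223693481
tool x [-0.002 -0.    -1.   ] jaw yaw 2.8 tcp [ 0.569  -0.1421  0.3193]
turn first (tool): [-0.41 -0.    0.13] n 1 then dp [-0.0007 -0.0277 -0.4599]
dp first (tool): [-0.0006 -0.031  -0.4597] dist 0.461 q6 -0.41 clock 17.55
```

View pics/w8.png

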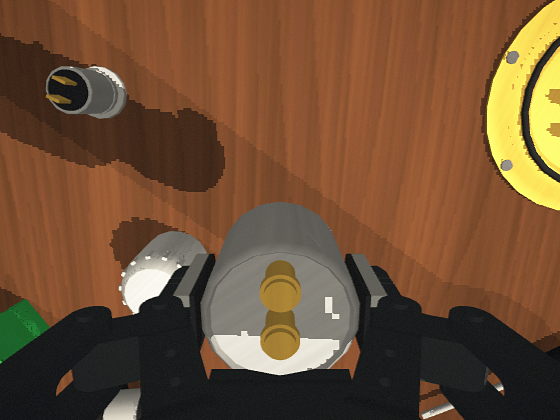

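Request:
arm_command(targets=[{"dp": [0,-0.0015,-0.02],"turn": [0,0,0],"grip": -1},{"dp": [0,-0.0025,-0.035],"turn": [0,0,0],"grip": -1},{"dp": [0,-0.003,-0.04],"turn": [0,0,0],"grip": -1},{"dp": [0,-0.003,-0.04],"turn": [0,0,0],"grip": -1},{"dp": [0,-0.003,-0.04],"turn": [0,0,0],"grip": -1},{"dp": [0,-0.003,-0.04],"turn": [0,0,0],"grip": -1},{"dp": [0,-0.003,-0.04],"turn": [0,0,0],"grip": -1},{"dp": [0,-0.003,-0.04],"turn": [0,0,0],"grip": -1}])

```text
clock: 18.35
position: [0.5322, 0.1526, 0.3178]
ee_rot: [0.511, 0.486, 0.513, -0.489]
contact_force: [0.4, 0.1, -1.7]
width: 0.0526
```

Request:
arm_command(targets=[{"dp": [0,-0.003,-0.04],"turn": [0,0,0],"grip": -1},{"dp": [0,-0.003,-0.04],"turn": [0,0,0],"grip": -1},{"dp": [0,-0.003,-0.04],"turn": [0,0,0],"grip": -1},{"dp": [0,0,-0.03],"turn": [0,0,0],"grip": -1},{"dp": [0,0,-0.015],"turn": [0,0,0],"grip": -1},{"dp": [0,0,0],"turn": [0,0,0],"grip": -1},{"dp": [0,0,0],"turn": [0,0,0],"grip": -1}])

```text
clock: 19.05
position: [0.5161, 0.3148, 0.3187]
ee_rot: [0.512, 0.486, 0.512, -0.489]
contact_force: [0.6, -0.0, -1.6]
width: 0.0529
```

```bash
python3 - <<'E'
from h import *
s=manip.get_state(); print(s['qpos'],s['contact_force'],s['width'])
c=snap('wrist','w9')
plan([.5157,.3155,.062],3.2)
E
```

```text
[ 0.43321135  0.37831736  1.57223227 -0.00213187  1.19464359  0.38490033] [ 0.62535374 -0.03435684 -1.56313485] 0.05293691378274496
tool x [-0.002 -0.003 -1.   ] jaw yaw 2.8 tcp [0.5163 0.3143 0.3191]
turn first (tool): [-0.44  0.16  0.11] n 1 then dp [ 0.1021 -0.0006 -0.0012]
dp first (tool): [ 0.1021 -0.0004 -0.0015] dist 0.102 q6 0.39 clock 19.1
```

View pics/w9.png

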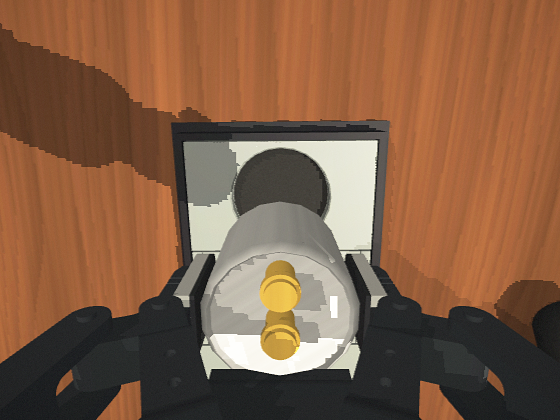

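Request:
arm_command(targets=[{"dp": [0.025,-0.0005,-0.0013],"turn": [0,0,0],"grip": -1},{"dp": [0.035,0,0],"turn": [0,0,0],"grip": -1},{"dp": [0.03,0,0],"turn": [0,0,0],"grip": -1},{"dp": [0.013,0,0],"turn": [0,0,0],"grip": -1},{"dp": [0.006,0,0],"turn": [0,0,0],"grip": -1},{"dp": [0.002,0,0],"turn": [0,0,0],"grip": -1},{"dp": [0,0,0],"turn": [0,0,0],"grip": -1},{"dp": [0,0,0],"turn": [0,0,0],"grip": -1}])

```text
clock: 19.9
position: [0.5164, 0.3169, 0.2104]
ee_rot: [0.513, 0.488, 0.511, -0.487]
contact_force: [0.7, 0.2, -1.7]
width: 0.0527
```

```bash
python3 - <<'E'
from h import *
s=manip.get_state(); print(s['contact_force'],s['width'])
plan([.5157,.3155,.0478],3.2)
E
```

```text
[ 0.65131196  0.18296919 -1.6571952 ] 0.052688679882156905
tool x [ 0.002  0.    -1.   ] jaw yaw 2.8 tcp [0.5164 0.3169 0.2104]
turn first (tool): [-0.41 -0.   -0.14] n 1 then dp [ 0.0076 -0.0008  0.0014]
dp first (tool): [ 0.0076 -0.0008  0.0014] dist 0.008 q6 0.39 clock 19.9
```

Request:
arm_command(targets=[{"dp": [0.003,-0.0008,0.0014],"turn": [0,0,0],"grip": -1},{"dp": [0.002,0,0],"turn": [0,0,0],"grip": -1},{"dp": [0.001,0,0],"turn": [0,0,0],"grip": -1},{"dp": [0.001,0,0],"turn": [0,0,0],"grip": -1},{"dp": [0,0,0],"turn": [0,0,0],"grip": -1},{"dp": [0,0,0],"turn": [0,0,0],"grip": -1}])

```text
clock: 20.5
position: [0.5149, 0.3153, 0.2028]
ee_rot: [0.512, 0.487, 0.512, -0.488]
contact_force: [-2.4, -0.9, 5.4]
width: 0.0531
```

Request:
arm_command(targets=[{"dp": [0,0,0],"turn": [0,0,0],"grip": 1},{"dp": [0,0,0],"turn": [0,0,0],"grip": 1},{"dp": [0,0,0],"turn": [0,0,0],"grip": 1},{"dp": [0,0,0],"turn": [0,0,0],"grip": 1},{"dp": [0,0,0],"turn": [0,0,0],"grip": 1}])

```text
clock: 21.0
position: [0.5151, 0.3153, 0.2018]
ee_rot: [0.512, 0.487, 0.512, -0.488]
contact_force: [-0.2, 0.3, -0.5]
width: 0.0856
```

Request:
arm_command(targets=[{"dp": [-0.02,0,0],"turn": [0,0,0],"grip": 1},{"dp": [-0.035,0,0],"turn": [0,0,0],"grip": 1},{"dp": [-0.04,0,0],"turn": [0,0,0],"grip": 1},{"dp": [-0.015,0,0],"turn": [0,0,0],"grip": 1},{"dp": [0,0,0],"turn": [0,0,0],"grip": 1},{"dp": [0,0,0],"turn": [0,0,0],"grip": 1}])

```text
clock: 21.6
position: [0.5147, 0.3153, 0.3115]
ee_rot: [0.512, 0.487, 0.512, -0.488]
contact_force: [-0.5, -0.2, 0.2]
width: 0.0855
```

```bash
python3 - <<'E'
from h import *
c=snap('wrist','w10')
print(proj(c,[.5157,.3155,.066]))
plan([.5615,-.3775,.155],3.2)
E
```

```text
[282.33187164 220.99241547]
tool x [-0.002 -0.002 -1.   ] jaw yaw 2.8 tcp [0.5145 0.3151 0.3106]
turn first (tool): [-0.41  0.11  0.15] n 1 then dp [6.000e-04 8.200e-03 6.942e-01]
dp first (tool): [0.0018 0.0132 0.6941] dist 0.694 q6 0.39 clock 21.65
```

View pics/w10.png

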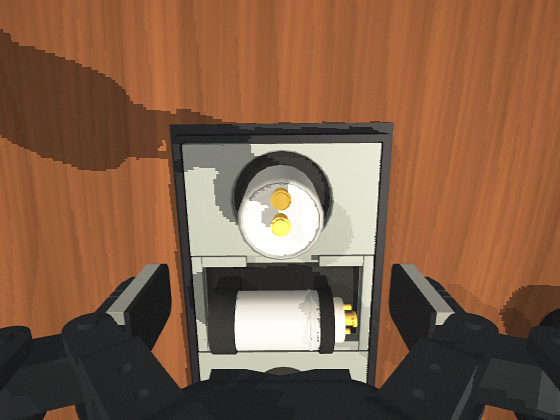

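Request:
arm_command(targets=[{"dp": [0,0,0.02],"turn": [0,0,0],"grip": 1},{"dp": [0,0.001,0.035],"turn": [0,0,0],"grip": 1},{"dp": [0,0.001,0.04],"turn": [0,0,0],"grip": 1},{"dp": [0,0.001,0.04],"turn": [0,0,0],"grip": 1},{"dp": [0,0.001,0.04],"turn": [0,0,0],"grip": 1},{"dp": [0,0.001,0.04],"turn": [0,0,0],"grip": 1},{"dp": [0,0.001,0.04],"turn": [0,0,0],"grip": 1},{"dp": [0,0.001,0.04],"turn": [0,0,0],"grip": 1}])

```text
clock: 22.45
position: [0.5358, 0.0196, 0.3103]
ee_rot: [0.511, 0.487, 0.513, -0.489]
contact_force: [0.8, -0.6, -0.7]
width: 0.0856
```

Request:
arm_command(targets=[{"dp": [0,0.001,0.04],"turn": [0,0,0],"grip": 1},{"dp": [0,0.001,0.04],"turn": [0,0,0],"grip": 1},{"dp": [0,0.001,0.04],"turn": [0,0,0],"grip": 1},{"dp": [0,0.001,0.04],"turn": [0,0,0],"grip": 1},{"dp": [0,0.001,0.04],"turn": [0,0,0],"grip": 1},{"dp": [0,0.001,0.04],"turn": [0,0,0],"grip": 1},{"dp": [0,0,0.04],"turn": [0,0,0],"grip": 1},{"dp": [0,0,0.04],"turn": [0,0,0],"grip": 1}])

```text
clock: 23.25
position: [0.5575, -0.2996, 0.3102]
ee_rot: [0.511, 0.487, 0.513, -0.488]
contact_force: [1.4, -0.2, 0.1]
width: 0.0851
```

Request:
arm_command(targets=[{"dp": [0,0,0.04],"turn": [0,0,0],"grip": 1},{"dp": [0,0,0.03],"turn": [0,0,0],"grip": 1},{"dp": [0,0,0.01],"turn": [0,0,0],"grip": 1},{"dp": [0,0,0],"turn": [0,0,0],"grip": 1},{"dp": [0,0,0],"turn": [0,0,0],"grip": 1}])

```text
clock: 23.75
position: [0.5617, -0.3768, 0.3114]
ee_rot: [0.511, 0.488, 0.513, -0.488]
contact_force: [-0.3, -0.2, -0.4]
width: 0.0853
```

```bash
python3 - <<'E'
from h import *
c=snap('wrist','w11'); print(manip.get_state()['qpos'])
print(proj(c,[.5615,-.3775,.06]))
plan([.5615,-.3775,.11],3.2)
E
```

```text
[-6.93123287e-01  4.84115987e-01  1.41037385e+00  4.94841230e-05
  1.24919010e+00 -7.42890238e-01]
[280.85071603 220.74334996]
tool x [-0.002  0.001 -1.   ] jaw yaw 2.9 tcp [ 0.5618 -0.3764  0.3118]
turn first (tool): [-0.35 -0.08  0.09] n 1 then dp [ 0.0468 -0.0004  0.0011]
dp first (tool): [ 0.0468 -0.0003  0.0011] dist 0.047 q6 -0.74 clock 23.8
```

View pics/w11.png

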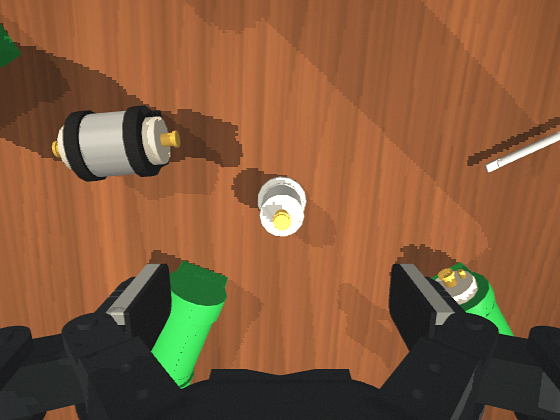

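```bash
python3 - <<'E'
from h import *
c=np.load('pics/w11.npy',allow_pickle=True).item()
print(bp(c,282,219,.06)); 
for q in [(180,264),(228,275),(226,290),(440,262),(430,270)]: print(q,bp(c,*q,.02),bp(c,*q,.05))
print('flange',bp(c,258,205,.004),bp(c,307,205,.004))
E
```

```text
[ 0.56216628 -0.37631722  0.06      ]
(180, 264) [ 0.48627663 -0.42851187  0.02      ] [ 0.49452596 -0.41478046  0.05      ]
(228, 275) [ 0.5233222  -0.43592636  0.02      ] [ 0.52730746 -0.42134152  0.05      ]
(226, 290) [ 0.52190088 -0.44886508  0.02      ] [ 0.52604974 -0.43279095  0.05      ]
(440, 262) [ 0.68582263 -0.41697762  0.02      ] [ 0.67110355 -0.40457384  0.05      ]
(430, 270) [ 0.67919881 -0.42398549  0.02      ] [ 0.66524216 -0.41077509  0.05      ]
flange [ 0.54393095 -0.38285154  0.004     ] [ 0.58217386 -0.38097438  0.004     ]
```

Request:
arm_command(targets=[{"dp": [0.025,0.0003,0],"turn": [0,0,0],"grip": 1},{"dp": [0.035,0,0],"turn": [0,0,0],"grip": 1},{"dp": [0.035,0,0],"turn": [0,0,0],"grip": 1},{"dp": [0.022,0,0],"turn": [0,0,0],"grip": 1},{"dp": [0.012,0,0],"turn": [0,0,0],"grip": 1},{"dp": [0,0,0],"turn": [0,0,0],"grip": 1},{"dp": [0,0,0],"turn": [0,0,0],"grip": 1}])

```text
clock: 24.5
position: [0.5628, -0.3778, 0.1847]
ee_rot: [0.513, 0.487, 0.511, -0.488]
contact_force: [-0.2, -1.0, 0.9]
width: 0.0854
```

```bash
python3 - <<'E'
from h import *
plan([.5622,-.3765,.027],3.2);print(manip.get_state()['contact_force'])
E
```

```text
tool x [ 0.001 -0.002 -1.   ] jaw yaw 2.8 tcp [ 0.5628 -0.3778  0.1847]
turn first (tool): [-0.36  0.11 -0.06] n 1 then dp [ 0.0027 -0.0005 -0.0014]
dp first (tool): [ 0.0027 -0.0005 -0.0014] dist 0.003 q6 -0.74 clock 24.5
[-0.24966183 -0.97097692  0.87824926]
```

Request:
arm_command(targets=[{"dp": [0,-0.0005,-0.0014],"turn": [0,0,0],"grip": 1},{"dp": [0,0,0],"turn": [0,0,0],"grip": -1},{"dp": [0,0,0],"turn": [0,0,0],"grip": -1},{"dp": [0,0,0],"turn": [0,0,0],"grip": -1},{"dp": [0,0,0],"turn": [0,0,0],"grip": -1},{"dp": [0,0,0],"turn": [0,0,0],"grip": -1},{"dp": [0,0,0],"turn": [0,0,0],"grip": -1},{"dp": [0,0,0],"turn": [0,0,0],"grip": -1}], grip_force=35)

```text
clock: 25.3
position: [0.5617, -0.377, 0.184]
ee_rot: [0.512, 0.487, 0.512, -0.488]
contact_force: [-0.8, 0.4, 3.3]
width: 0.0291
```

Request:
arm_command(targets=[{"dp": [-0.01,0,0],"turn": [0,0,0],"grip": -1},{"dp": [-0.02,0,0],"turn": [0,0,0],"grip": -1},{"dp": [-0.035,0,0],"turn": [0,0,0],"grip": -1},{"dp": [-0.04,0,0],"turn": [0,0,0],"grip": -1},{"dp": [-0.025,0,0],"turn": [0,0,0],"grip": -1},{"dp": [0,0,0],"turn": [0,0,0],"grip": -1},{"dp": [0,0,0],"turn": [0,0,0],"grip": -1}])

```text
clock: 26.0
position: [0.5614, -0.3765, 0.3137]
ee_rot: [0.512, 0.487, 0.512, -0.488]
contact_force: [0.1, -0.6, -1.2]
width: 0.0292
```

```bash
python3 - <<'E'
from h import *
c=snap('wrist','w12'); s=manip.get_state(); print(s['position'],s['contact_force'],s['width'])
plan([.525,.146,.16],3.2)
E
```

```text
[ 0.56117037 -0.37631281  0.31242745] [ 0.65579288  0.0439731  -2.21440839] 0.02906530652428724
tool x [-0.002  0.001 -1.   ] jaw yaw 2.8 tcp [ 0.5612 -0.3763  0.3124]
turn first (tool): [-0.41 -0.04  0.11] n 1 then dp [-0.0026 -0.007  -0.5235]
dp first (tool): [-0.0022 -0.0107 -0.5235] dist 0.524 q6 -0.74 clock 26.05
```

View pics/w12.png

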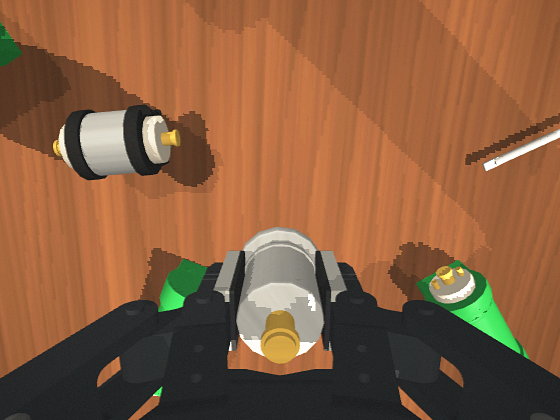

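Request:
arm_command(targets=[{"dp": [0,0,-0.02],"turn": [0,0,0],"grip": -1},{"dp": [0,-0.001,-0.035],"turn": [0,0,0],"grip": -1},{"dp": [0,-0.001,-0.04],"turn": [0,0,0],"grip": -1},{"dp": [0,-0.001,-0.04],"turn": [0,0,0],"grip": -1},{"dp": [0,-0.001,-0.04],"turn": [0,0,0],"grip": -1},{"dp": [0,-0.001,-0.04],"turn": [0,0,0],"grip": -1},{"dp": [0,-0.001,-0.04],"turn": [0,0,0],"grip": -1},{"dp": [0,-0.001,-0.04],"turn": [0,0,0],"grip": -1}])

```text
clock: 26.85
position: [0.5388, -0.0797, 0.3117]
ee_rot: [0.511, 0.487, 0.513, -0.488]
contact_force: [1.6, 1.0, -1.2]
width: 0.0294
```

Request:
arm_command(targets=[{"dp": [0,-0.001,-0.04],"turn": [0,0,0],"grip": -1},{"dp": [0,-0.001,-0.04],"turn": [0,0,0],"grip": -1},{"dp": [0,-0.001,-0.04],"turn": [0,0,0],"grip": -1},{"dp": [0,-0.001,-0.04],"turn": [0,0,0],"grip": -1},{"dp": [0,0,-0.035],"turn": [0,0,0],"grip": -1},{"dp": [0,0,-0.025],"turn": [0,0,0],"grip": -1},{"dp": [0,0,-0.008],"turn": [0,0,0],"grip": -1},{"dp": [0,0,0],"turn": [0,0,0],"grip": -1}])

```text
clock: 27.65
position: [0.524, 0.1463, 0.3119]
ee_rot: [0.512, 0.486, 0.513, -0.488]
contact_force: [-1.0, 0.2, -0.3]
width: 0.0291
```

Request:
arm_command(targets=[{"dp": [0,0,0],"turn": [0,0,0],"grip": -1},{"dp": [0,0,0],"turn": [0,0,0],"grip": -1}])

```text
clock: 27.85
position: [0.5251, 0.1441, 0.3128]
ee_rot: [0.512, 0.487, 0.512, -0.489]
contact_force: [-0.3, 0.3, -1.5]
width: 0.0291
```

```bash
python3 - <<'E'
from h import *
c=snap('wrist','w13')
plan([.525,.146,.048],3.2)
E
```

```text
tool x [-0.001 -0.001 -1.   ] jaw yaw 2.7 tcp [0.5252 0.144  0.3129]
turn first (tool): [-0.5   0.08  0.04] n 1 then dp [ 1.099e-01 -1.000e-04 -2.000e-03]
dp first (tool): [ 0.1099 -0.     -0.0021] dist 0.11 q6 0.09 clock 27.9
```

View pics/w13.png

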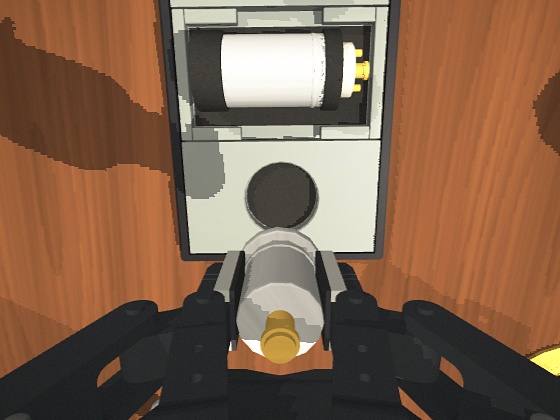

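Request:
arm_command(targets=[{"dp": [0.025,0,-0.001],"turn": [0,0,0],"grip": -1},{"dp": [0.035,0,0],"turn": [0,0,0],"grip": -1},{"dp": [0.03,0,0],"turn": [0,0,0],"grip": -1},{"dp": [0.013,0,0],"turn": [0,0,0],"grip": -1},{"dp": [0.008,0,0],"turn": [0,0,0],"grip": -1},{"dp": [0.002,0,0],"turn": [0,0,0],"grip": -1},{"dp": [0,0,0],"turn": [0,0,0],"grip": -1},{"dp": [0,0,0],"turn": [0,0,0],"grip": -1}])

```text
clock: 28.7
position: [0.5257, 0.1459, 0.2011]
ee_rot: [0.513, 0.488, 0.511, -0.487]
contact_force: [-0.6, -1.2, -0.8]
width: 0.0293
```

```bash
python3 - <<'E'
from h import *
s=manip.get_state(); print(s['contact_force'],s['width'])
plan([.525,.146,.040],3.2)
E
```

```text
[-0.6201552  -1.21099291 -0.77280162] 0.029339744499195932
tool x [ 0.002 -0.001 -1.   ] jaw yaw 2.8 tcp [0.5257 0.1459 0.2011]
turn first (tool): [-0.43  0.04 -0.11] n 1 then dp [ 0.0061 -0.0007 -0.0001]
dp first (tool): [ 0.0061 -0.0007 -0.0001] dist 0.006 q6 0.1 clock 28.7
```

Request:
arm_command(targets=[{"dp": [0.003,-0.0005,0],"turn": [0,0,0],"grip": -1},{"dp": [0.002,0,0],"turn": [0,0,0],"grip": -1},{"dp": [0.001,0,0],"turn": [0,0,0],"grip": -1},{"dp": [0.001,0,0],"turn": [0,0,0],"grip": -1},{"dp": [0,0,0],"turn": [0,0,0],"grip": -1},{"dp": [0,0,0],"turn": [0,0,0],"grip": -1}])

```text
clock: 29.3
position: [0.5245, 0.146, 0.195]
ee_rot: [0.513, 0.488, 0.512, -0.488]
contact_force: [-2.6, -0.4, 12.2]
width: 0.0293
```

Request:
arm_command(targets=[{"dp": [0,0,0],"turn": [0,0,0],"grip": 1},{"dp": [0,0,0],"turn": [0,0,0],"grip": 1},{"dp": [0,0,0],"turn": [0,0,0],"grip": 1},{"dp": [0,0,0],"turn": [0,0,0],"grip": 1},{"dp": [0,0,0],"turn": [0,0,0],"grip": 1}])

```text
clock: 29.8
position: [0.5246, 0.146, 0.1929]
ee_rot: [0.512, 0.487, 0.512, -0.488]
contact_force: [0.1, -1.5, -0.3]
width: 0.0852
```

Request:
arm_command(targets=[{"dp": [-0.02,0,0],"turn": [0,0,0],"grip": 1},{"dp": [-0.035,0,0],"turn": [0,0,0],"grip": 1},{"dp": [-0.04,0,0],"turn": [0,0,0],"grip": 1},{"dp": [-0.03,0,0],"turn": [0,0,0],"grip": 1},{"dp": [0,0,0],"turn": [0,0,0],"grip": 1},{"dp": [0,0,0],"turn": [0,0,0],"grip": 1}])

```text
clock: 30.4
position: [0.5246, 0.1461, 0.3186]
ee_rot: [0.513, 0.488, 0.512, -0.488]
contact_force: [1.0, -1.3, 0.3]
width: 0.0854
```

```bash
python3 - <<'E'
from h import *
c=snap('wrist','w14')
s=snap('scene','s14',(130,170,490,290),2.2)
plan([.42,.20,.20])
E
```

```text
tool x [-0.003 -0.001 -1.   ] jaw yaw 2.8 tcp [0.524  0.146  0.3168]
turn first (tool): [0.   0.07 0.16] n 1 then dp [-0.0382 -0.1012 -0.059 ]
dp first (tool): [-0.0379 -0.1014 -0.059 ] dist 0.123 q6 0.1 clock 30.5
```

View pics/w14.png

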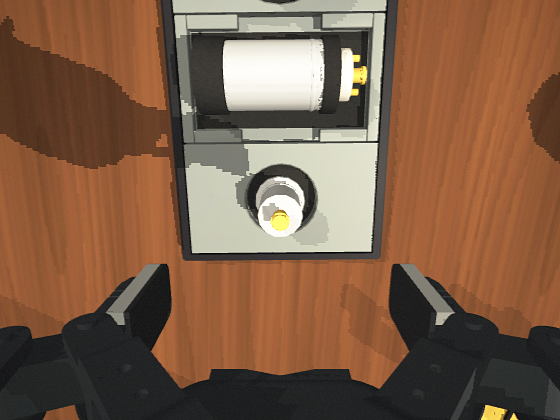

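View pics/s14.png

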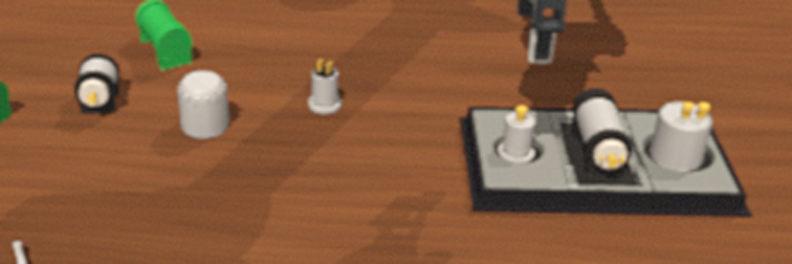

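Request:
arm_command(targets=[{"dp": [-0.03,-0.02,0.02],"turn": [0,0,0],"grip": 1},{"dp": [-0.03,-0.02,0.03],"turn": [0,0,0],"grip": 1},{"dp": [0,-0.03,0.03],"turn": [0,0,0],"grip": 1},{"dp": [0,-0.03,0.03],"turn": [0,0,0],"grip": 1},{"dp": [0,-0.03,0.02],"turn": [0,0,0],"grip": 1},{"dp": [0,-0.02,0.01],"turn": [0,0,0],"grip": 1},{"dp": [0,0,0],"turn": [0,0,0],"grip": 1},{"dp": [0,0,0],"turn": [0,0,0],"grip": 1}])

```text
clock: 31.3
position: [0.3817, -0.001, 0.3776]
ee_rot: [0.512, 0.488, 0.512, -0.488]
contact_force: [0.4, 1.1, -0.2]
width: 0.0855
```

```bash
python3 - <<'E'
from h import *
c=snap('top','t15',(85,150,420,275),2.35)
E
```

```text
(no output)
```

View pics/t15.png

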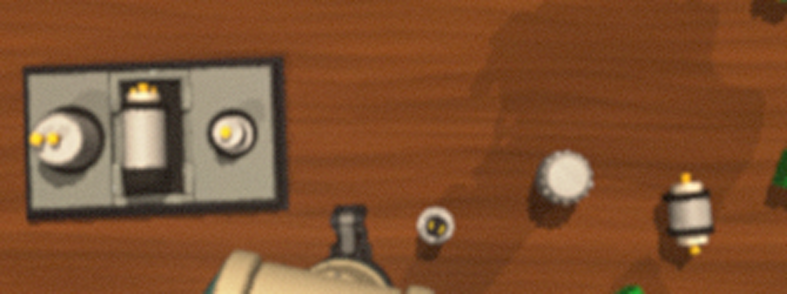

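```bash
python3 - <<'E'
from h import *
im=cv2.imread('pics/t15_raw.png'); cv2.imwrite('pics/t15b.png',cv2.resize(im[165:250,85:220],None,fx=5.5,fy=5.5,interpolation=cv2.INTER_CUBIC))
E
```

```text
(no output)
```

View pics/t15b.png

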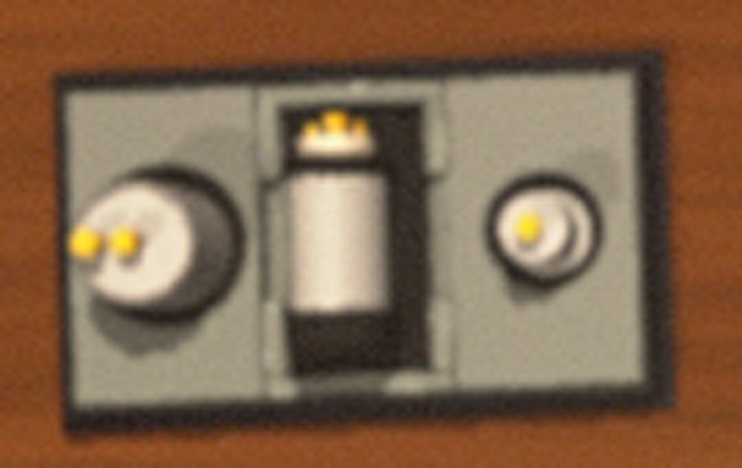

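```bash
python3 - <<'E'
from h import *
t=manip.calibration('top')
Y=lambda u,v:(85+u/5.5,165+v/5.5)
C=lambda u,v:(85+u/2.35,150+v/2.35)
print('filt top',bp(t,*Y(133,243),.066),'spout',bp(t,*Y(123,242),.079))
print('reg nip',bp(t,*Y(527,227),.071),'flange',bp(t,*Y(545,233),.017))
print('pump metal mid',bp(t,*Y(338,240),.062),'tip',bp(t,*Y(336,117),.043))
for n,q,z,o in [('flasher',(435,226),.046,(.432,-.0726)),('oil',(565,177),.058,(.4847,-.2048)),('lift',(689,213),.05,(.449,-.3354))]:
    print(n,bp(t,*C(*q),z)[:2]-o)
# pump in w14
c=np.load('pics/w14.npy',allow_pickle=True).item()
print('w14 nip',bp(c,280,220,.071),'pump',bp(c,274,75,.064),'tip',bp(c,367,75,.043))
c=np.load('pics/w10.npy',allow_pickle=True).item()
print('w10 filt',bp(c,281,216,.066), 'spout',bp(c,281,224,.079))
E
```

```text
filt top [0.51416723 0.31238203 0.066     ] spout [0.5139439 0.3122408 0.079    ]
reg nip [0.52368225 0.14194427 0.071     ] flange [0.52399066 0.14357155 0.017     ]
pump metal mid [0.51712829 0.22528695 0.062     ] tip [0.57260364 0.23261511 0.043     ]
flasher [-0.00044561  0.00049912]
oil [-5.35095525e-04  6.01499221e-05]
lift [6.69160114e-05 3.66901181e-04]
w14 nip [0.52456221 0.14635075 0.071     ] pump [0.51699113 0.23136609 0.064     ] tip [0.57519394 0.23586664 0.043     ]
w10 filt [0.51472642 0.31865418 0.066     ] spout [0.51474033 0.31772046 0.079     ]
```

```bash
python3 - <<'E'
from h import *
s=manip.get_state(); print(s['clock'],abs(s['qd']).max(),s['contact_force'])
print(manip.sign_off())
E
```

```text
31.35 0.015039437362374966 [ 1.03166354  0.03011824 -0.17645924]
the job is handed in; nothing more can be done
None
```

I packed the fuel pump, the fuel filter and the pressure regulator into their pockets and handed the job in at 31 s of the 109 s allowed. No verdict was reported.

**Seating:** All three parts met their pocket floors 11 mm higher than their pick height on the bench, within 1 mm, which is the pocket floor height.

**Position:** The last pictures put the filter and the regulator within about 3 mm of their well centres. The pump body lies 3–4 mm short of the trough centre along its length and nearly parallel to it. That is by choice, because its nozzle makes it longer on one side.

**Look-alikes:** All three stayed within 1 mm of where they started.

**Disagreements and mishaps:**
- The top and wrist cameras differed by up to 6 mm sideways for the placed parts. They also differed for the empty wells, by about 3 mm. Compared within one camera, the offsets stay within the tolerances.
- I once turned the wrist the wrong way with empty fingers. It stopped at the last joint's limit, reading -2.704 rad against the stated -2.70, and I turned it back. Nothing was touched and no fault was reported.

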